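# Move the block carrier to the round blocking stand

## Task

Take the hat-block carrier out of the rectangular stand by pressing that stand's spring catch and sliding the carrier off its rail, then slide it into the rail of the round stand until the catch there clicks up behind it, and let go. Be gentle: do not force, jam or ram the carrier or the catches, and leave everything else on the bench where it is.

Things in the scene. Friction and masses are not known exactly. Their poses are not given: they have to be found in the camera images.
- carrier: Block carrier: flat aluminium shoe 80 x 58 x 10 mm (x, y, z) with an upright beech neck in its middle, 34 mm along x, 30 mm along y, from 10 to 80 mm above the shoe's underside; grasp the neck from above. Origin: centre of the shoe's underside; z up, x along the rail. 0.38 to 0.52 kg. Starts latched in stand_a, its centre at x = 10.5, y = 0, z = 45 mm of stand_a, axes parallel.
- stand_a: Fixed stand with a RECTANGULAR wooden base 160 x 120 x 18 mm, carrying a slide rail along its x axis; the carrier starts in it. Origin on the table, below the rail's middle line, 15 mm from the base's centre towards the mouth; z up. The rail's mouth faces the robot at yaw 0; in is +x, out is -x.
- mouth_a (a point): Middle of the rail's mouth, on the floor of stand_a's rail: x = -50 mm, z = 45 mm of stand_a. Side walls 62 mm apart (2 mm to spare each side of the shoe) and two lips 13 mm above the floor, which leave a 42 mm slot for the neck, so the carrier cannot be lifted out; lip tops 63 mm above the table. Flares reach out to x = -64 mm. Draw the carrier to x = -115 mm or beyond to be clear.
- pad_a (a point): Middle of the top of the thumb pad of stand_a's catch while up: a steel plate 47 mm (x) by 36 mm sticking out of the mouth, x = -105 to -58 mm of stand_a, 41 mm above the table; press straight down. Its tooth (inner face at x = -30 mm, 7.5 mm above the rail floor) stands behind the carrier's tail; a sprung plunger at the far end presses the carrier on it with 7 N.
- catch_a (a joint): How far stand_a's catch is pressed down, m: 0 up, 0.014 at its stop; spring 1 N at 0, 2.8 N at the stop, plus up to 2 N of rubbing. Pressed 8 mm or more, it lets the plunger throw the carrier about 13 mm out over the tooth in about 0.3 s; the carrier then holds the tooth down: the catch can be let go and the carrier drawn out.
- stand_b: Fixed stand with a ROUND wooden base, diameter 170 mm, 18 mm thick, empty at the start. Origin and axes as in stand_a, and the same rail. Its catch, plunger and stop are like stand_a's, but sit on one block that was set anywhere up to 12 mm either way along the rail; this is not measured. So the carrier latches with its centre somewhere between x = -1.5 and 22.5 mm of stand_b.
- mouth_b (a point): Middle of the rail's mouth, on the floor of stand_b's rail (x = -50 mm, z = 45 mm of stand_b); walls, lips and flares as at mouth_a. Going in, the shoe's front pushes the ramped tooth down (a few N); over the last 14 mm the plunger resists with 3.5 to 7 N; after the click the carrier can go only 3.5 mm farther to a rigid stop. Let go, the plunger pushes it back on the tooth.
- catch_b (a joint): How far stand_b's catch is pressed down, m: 0 up, about 0.007 to 0.0075 while the shoe lies over the tooth, and back to 0 when it has clicked up behind the carrier.
- tin: Bystander: small round tin with a red band, diameter 68 mm, 62 mm high, origin under its centre.
- wood_cube: Bystander: plain wooden block of 50 mm, origin under its centre.
- glue_bowl: Bystander: pale bowl, diameter 120 mm, 65 mm high, origin under its centre.
- crown_block: Bystander: wooden hat block, diameter 164 mm, 116 mm high, origin under its centre.
- brim_ring: Bystander: flat aluminium ring, diameter 170 mm, 22 mm high, origin under its centre.
- brush: Bystander: hand brush lying on the bench at the left.
Mind the look-alikes: they are no part of the job. What is shaped like the stand_a but purple is not meant. Leave any blue or green look-alike of the carrier alone.

How it is judged:
By the outcome, as a careful person would: the job done as asked, in the order asked, and still so for the second after the job is handed in, with the robot touching nothing.
It also fails if it takes over 67 s, if anything falls off the work surface, if the arm or the gripper's body presses on something with over 40 N, if the wrist force passes 120 N, or if a joint passes its speed limit or range.

## Robot

A 7-joint arm with a two-finger parallel gripper is mounted at the origin on the work surface. World frame = base frame: x ahead of the robot, y to its left, z up, the work surface at z = 0. Lengths are in m, angles in rad, forces in N, time in s.
With the tool pointing down it reaches from about 0.425 to 0.925 m from the base axis. Payload 6.8 kg.
Tool frame: the origin (TCP) lies on the mounting face of the last link; the fingertips stand 173 mm ahead of it and the grasp point (between the pads) lies 155 mm ahead of it; z points along the fingers, y is the line along which they close (so a half turn about z gives the same grasp; the last joint's range is limited). The gripper opens to 85 mm and grips with 20 to 120 N. Pads are 22 mm wide; open, the fingers measure 114 mm over their backs; the gripper's body (76 mm by 85 mm) begins 54 mm behind the grasp point. The pads swing forward as they close: fully open they stand 13 mm farther back than shut.
Start: joints at [1.007, 0.477, 0.022, 1.555, -0.011, 1.109, -0.083], TCP at [0.297, -0.606, 0.405] pointing down, gripper open.
Joint ranges: [-2.96, 2.96], [-0.34, 2.1], [-1.41, 1.46], [0.24, 2.44], [-1.37, 4.51], [0.17, 1.92], [-2.96, 2.96]. Speed limits (rad/s): [2.39, 2.39, 3.14, 3.14, 3.14, 3.14, 3.14].

## Interface

Orientations are given as a rotation vector (axis times angle).
In Python, from bench import r gives the robot as it stands.
- The arm moves only by the tool arm_command, never from a script. Its argument "plan" is a list of rows, each an object of numbers: "claw": the closure, from 0 (fully open) to 1 (shut); "tx", "ty", "tz": the shift along the tool's x, y, z in m; "ax", "ay", "az": the turn, a rotation vector about the tool's x, y, z in degrees. A call has exactly 10 rows; each row shifts and turns the commanded pose from where the row before left it, along the tool's axes as they then stand; what a row does not reach is not made up. A row lasts 1/12 s, in which the tool goes at most 41.7 mm and 7.16 degrees, less where a joint would pass 70% of its speed; a pose out of reach is approached as far as the arm can. A call is refused whole if a number of a shift passes 0.0417 or a number of a turn 7.16, either way. A call with a gripper value outside its range is refused whole. The fingers move at their own pace and stop on an object; "squeeze" is the grip in N (left out, the last holds). Time passes only in rows, so rows that do not move let the fingers close, or fill a call up. It gives the time, the measured TCP pose, the force, the opening and the grip force at its end, in the units of the state.
- r.get_obs(): the state, without advancing time (a new reading comes with each control period).
- r.grab_frame(name): name is "scene" or "top" or "wrist"; returns the picture (420x560x3 uint8, red, green, blue); there is no depth.
- r.camera_model(name): a dict with "fx", "fy", "cx", "cy" (pixels), "position" and "orientation" of the camera in the world; the wrist camera has in their place "tool_from_camera" (4x4, takes a point from camera to tool coordinates, whose origin is the TCP and whose axes are the flange's). Camera axes: x right, y up, looking along -z (the intrinsics and any distortion apply to the point x, -y, -z); pixel columns grow to the right and rows downward; lengths in m; the calibration is good to about 2 mm. A picture is of the moment at which its call begins: read the wrist's pose just before it. camera_model takes no time and is no camera call.
- r.hand_in(): hands the job in; it is judged then, once.
Trained networks look in the newest picture that a camera, given by its name, has taken for a name from the list of things; names that differ only in an ending like _2 or _b are one class to them, and where a whole thing is asked for, a point or a joint stands for the part that bears it (a point fixed in the world has none). Each returns a list of dicts, best first, with "confidence" (0 to 1); they miss things now and then, are a little off and sometimes report something else, mostly with a low value. They report only what shows in the picture. A call takes as long as a camera call. They do not tell look-alikes from the thing itself.
- r.boxes_of(target, camera): "location" ([x, y, z] in m, in the coordinates of the camera as it stood for that picture, good to about 4 mm: the middle of the surface that is visible of it).
- r.tip_of(target, camera): "location" ([x, y, z] in m, in the coordinates of the camera as it stood for that picture, good to about 4 mm: a listed point, or the origin of a listed thing).
The state is a dict: "clock": time; "joints": joint angles; "qvel": joint speeds; "tau": joint torques, N m; "tcp_pos": TCP position; "orientation": TCP orientation; "contact_force": force on the tool from outside, world axes, zero at the start; "moment": the same for the moment, N m; "grip_width": finger opening in m; "gripper_force": force on a finger pad.
Only numpy, scipy, OpenCV 4.12 (cv2) and the standard library are available. Lean on these libraries where they do the work, as an engineer would, in place of code of your own. Each camera call takes 0.05 s, during which the arm holds its last target. There are 200 camera calls.

## Working session

There is one attempt and no reset: what is moved stays moved. The work goes in short steps, Python scripts to look and compute and a tool call to move; the robot and the scene stay as the last step left them, time stands still between calls to the robot, and variables do not carry over. Pictures are saved under pics/ and viewed, at most 12 in all, crops included, and the job is handed in when it is done.

Besides the shell and the picture viewer there is one more tool, called as name([rows], argument=value, ...), one row to a line, values as JSON. arm_command: Moves the arm, as the interface text tells. Its arguments: {"type":"object","properties":{"plan":{"type":"array","items":{"type":"object","properties":{"claw":{"type":"number"},"tx":{"type":"number"},"ty":{"type":"number"},"tz":{"type":"number"},"ax":{"type":"number"},"ay":{"type":"number"},"az":{"type":"number"}}}},"squeeze":{"type":"number"}},"required":["plan"]}

```bash
mkdir -p pics; ls; cat > h.py <<'E'
import numpy as np, cv2
from scipy.spatial.transform import Rotation as R
from bench import r
np.set_printoptions(precision=4,suppress=True)
def campose(c,o=None):
    m=r.camera_model(c)
    if 'tool_from_camera' in m:
        o=o or r.get_obs(); T=np.eye(4); T[:3,:3]=R.from_rotvec(o['orientation']).as_matrix(); T[:3,3]=o['tcp_pos']
        return T@np.array(m['tool_from_camera'])
    T=np.eye(4); q=np.array(m['orientation']); 
    T[:3,:3]=q if q.shape==(3,3) else R.from_rotvec(q).as_matrix() if q.shape==(3,) else R.from_quat(q).as_matrix()
    T[:3,3]=m['position']; return T
def find(t,c,f,T):
    for d in f(t,c):
        p=np.array(d['location']); w=T[:3,:3]@p+T[:3,3]; m=r.camera_model(c)
        print(t,f.__name__,round(d['confidence'],2),w,'px',round(m['cx']+m['fx']*p[0]/-p[2]),round(m['cy']+m['fy']*p[1]/p[2]))
def snap(c,n):
    T=campose(c); im=r.grab_frame(c); cv2.imwrite(f'pics/{n}.png',im[:,:,::-1]); return T,im
E
python3 - <<'E'
from h import *
print(r.get_obs()); 
for c in('scene','top','wrist'): print(r.camera_model(c))
for c in ('top','scene'):
    T,im=snap(c,c+'0')
    for t in ('stand_a','mouth_a','pad_a','carrier'): find(t,c,r.tip_of,T)
a=np.hstack([cv2.imread('pics/top0.png'),cv2.imread('pics/scene0.png')])
cv2.imwrite('pics/both.png',cv2.resize(a,(800,300)))
E
```

```text
pics
{'clock': 0.0, 'joints': array([ 1.0069,  0.4778,  0.0223,  1.5564, -0.0115,  1.1093, -0.0831]), 'qvel': array([-0.0009,  0.0005, -0.0021,  0.0006, -0.0018, -0.0005, -0.001 ]), 'tau': array([  0.    , -59.6446,   1.608 , -28.1198,   0.0124,   0.0092,
         0.    ]), 'tcp_pos': array([ 0.297 , -0.6058,  0.4038]), 'orientation': array([-3.0587, -0.7094,  0.0009]), 'contact_force': array([0.2825, 0.1752, 0.1647]), 'moment': array([ 0.0078,  0.0249, -0.0164]), 'gripper_force': 0.0, 'grip_width': 0.08515692111254314}
{'fx': 546.5068525109399, 'fy': 546.5068525109399, 'cx': 278.53672842464533, 'cy': 211.0898530383378, 'position': array([ 1.5843, -1.0504,  1.012 ]), 'orientation': array([0.9556, 0.3744, 0.6743])}
{'fx': 484.0624740660195, 'fy': 484.0624740660195, 'cx': 280.2330721480848, 'cy': 209.0284122405815, 'position': array([0.4886, 0.0503, 1.4029]), 'orientation': array([ 0.0641, -0.0333, -1.5593])}
{'fx': 347.9285967554473, 'fy': 347.9285967554473, 'cx': 277.5360585480784, 'cy': 204.94797238245485, 'tool_from_camera': array([[-0.001 ,  0.9475,  0.3198,  0.0828],
       [ 1. 
[... 1014 characters left out ...]
0009] px 239 264
stand_a call 0.69 [0.311  0.31   0.0004] px 274 174
stand_a call 0.63 [ 0.3154 -0.1369 -0.0009] px 184 222
mouth_a call 0.92 [0.5722 0.1772 0.0466] px 303 200
mouth_a call 0.88 [0.2651 0.3255 0.0489] px 268 157
mouth_a call 0.8 [ 0.2667 -0.1341  0.0456] px 174 204
mouth_a call 0.57 [ 0.5751 -0.1746  0.0424] px 228 247
mouth_a call 0.43 [0.4448 0.0073 0.0033] px 242 217
pad_a call 0.97 [0.2389 0.3396 0.0369] px 265 157
pad_a call 0.67 [ 0.2322 -0.1243  0.0393] px 170 201
pad_a call 0.59 [0.5421 0.182  0.0393] px 298 198
carrier call 0.86 [ 0.3534  0.1096 -0.0036] px 245 198
carrier call 0.81 [0.4196 0.5935 0.0019] px 341 157
carrier call 0.62 [0.6292 0.1618 0.0433] px 313 209
```

View pics/top0.png

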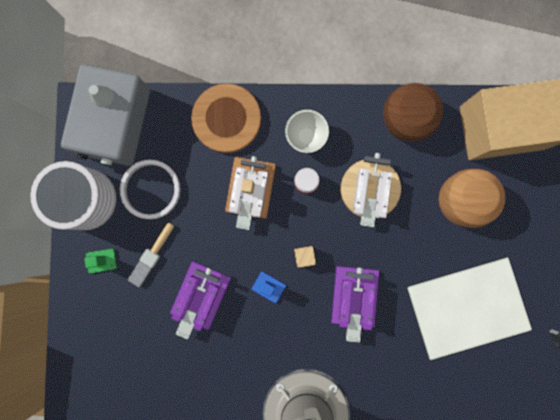

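The rectangular wooden stand with the beech carrier is at about px (250,190), and the round stand is at (372,190). The purple, blue and green look-alikes are elsewhere. The first move is to hover over stand_b for a near look, then stand_a.

```bash
cat >> h.py <<'E'
def yaw(o=None):
    o=o or r.get_obs(); X=R.from_rotvec(o['orientation']).as_matrix(); return np.degrees(np.arctan2(X[1,0],X[0,0])),X
def go(p,y,n,y0=None,p0=None):
    "constant row (tx,ty,tz,az) for n rows"
    o=r.get_obs(); y0=yaw(o)[0] if y0 is None else y0; p0=o['tcp_pos'] if p0 is None else p0
    D=np.array(p)-p0; dy=(y-y0)/n; A=np.zeros((2,2))
    for k in range(n):
        a=np.radians(y0+dy*k); A+=[[np.cos(a),np.sin(a)],[np.sin(a),-np.cos(a)]]
    t=np.linalg.solve(A,D[:2]); print('n',n,'tx %.4f ty %.4f tz %.4f az %.2f'%(t[0],t[1],-D[2]/n,-dy))
E
python3 - <<'E'
from h import *
print(yaw()); go([.615,-.175,.405],-8,20)
E
```

```text
(np.float64(26.11269810035215), array([[ 0.8979,  0.4401, -0.    ],
       [ 0.4401, -0.8979,  0.0001],
       [ 0.    , -0.0001, -1.    ]]))
n 20 tx 0.0197 ty -0.0188 tz -0.0000 az 1.71
```

arm_command([
  {"tx": 0.0197,"ty": -0.0188,"az": 1.71},
  {"tx": 0.0197,"ty": -0.0188,"az": 1.71},
  {"tx": 0.0197,"ty": -0.0188,"az": 1.71},
  {"tx": 0.0197,"ty": -0.0188,"az": 1.71},
  {"tx": 0.0197,"ty": -0.0188,"az": 1.71},
  {"tx": 0.0197,"ty": -0.0188,"az": 1.71},
  {"tx": 0.0197,"ty": -0.0188,"az": 1.71},
  {"tx": 0.0197,"ty": -0.0188,"az": 1.71},
  {"tx": 0.0197,"ty": -0.0188,"az": 1.71},
  {"tx": 0.0197,"ty": -0.0188,"az": 1.71},
])

```text
invalid input at $.plan[0]: expected keys claw, tx, ty, tz, ax, ay, az
```

arm_command([
  {"tx": 0.0197,"ty": -0.0188,"az": 1.71},
  {"tx": 0.0197,"ty": -0.0188,"az": 1.71},
  {"tx": 0.0197,"ty": -0.0188,"az": 1.71},
  {"tx": 0.0197,"ty": -0.0188,"az": 1.71},
  {"tx": 0.0197,"ty": -0.0188,"az": 1.71},
  {"tx": 0.0197,"ty": -0.0188,"az": 1.71},
  {"tx": 0.0197,"ty": -0.0188,"az": 1.71},
  {"tx": 0.0197,"ty": -0.0188,"az": 1.71},
  {"tx": 0.0197,"ty": -0.0188,"az": 1.71},
  {"tx": 0.0197,"ty": -0.0188,"az": 1.71},
])

```text
invalid input at $.plan[0]: expected keys claw, tx, ty, tz, ax, ay, az
```

```bash
python3 - <<'E'
from h import *
o=r.get_obs();print(o['tcp_pos'],yaw(o)[0],o['clock'],abs(o['qvel']).max())
for i in range(2):
    T,im=snap('wrist','wb')
    for t in ('stand_b','mouth_b','pad_a'): find(t,'wrist',r.tip_of,T)
go([.62,.165,.405],-10,10)
E
```

```text
[ 0.2971 -0.6061  0.4047] 26.11269810035215 0.5 0.001638815808045771
n 10 tx 0.0458 ty -0.0716 tz -0.0000 az 3.61
```

View pics/wb.png

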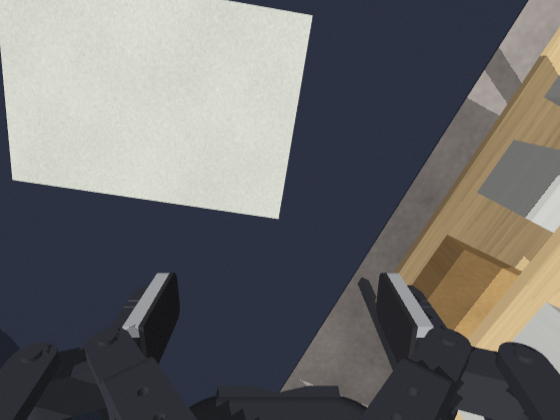

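The first move was refused because every row needs all seven keys. This picture shows only the starting view (white sheet, fingers at the bottom).

arm_command([
  {"claw": 0,"tx": 0.0197,"ty": -0.0188,"tz": 0,"ax": 0,"ay": 0,"az": 1.71},
  {"claw": 0,"tx": 0.0197,"ty": -0.0188,"tz": 0,"ax": 0,"ay": 0,"az": 1.71},
  {"claw": 0,"tx": 0.0197,"ty": -0.0188,"tz": 0,"ax": 0,"ay": 0,"az": 1.71},
  {"claw": 0,"tx": 0.0197,"ty": -0.0188,"tz": 0,"ax": 0,"ay": 0,"az": 1.71},
  {"claw": 0,"tx": 0.0197,"ty": -0.0188,"tz": 0,"ax": 0,"ay": 0,"az": 1.71},
  {"claw": 0,"tx": 0.0197,"ty": -0.0188,"tz": 0,"ax": 0,"ay": 0,"az": 1.71},
  {"claw": 0,"tx": 0.0197,"ty": -0.0188,"tz": 0,"ax": 0,"ay": 0,"az": 1.71},
  {"claw": 0,"tx": 0.0197,"ty": -0.0188,"tz": 0,"ax": 0,"ay": 0,"az": 1.71},
  {"claw": 0,"tx": 0.0197,"ty": -0.0188,"tz": 0,"ax": 0,"ay": 0,"az": 1.71},
  {"claw": 0,"tx": 0.0197,"ty": -0.0188,"tz": 0,"ax": 0,"ay": 0,"az": 1.71},
])

```text
clock: 1.73
tcp_pos: [0.4246, -0.3652, 0.405]
orientation: [3.132, 0.244, 0.0]
contact_force: [0.7, -1.2, 1.2]
grip_width: 0.0855
gripper_force: 0.0
```

arm_command([
  {"claw": 0,"tx": 0.0197,"ty": -0.0188,"tz": 0,"ax": 0,"ay": 0,"az": 1.71},
  {"claw": 0,"tx": 0.0197,"ty": -0.0188,"tz": 0,"ax": 0,"ay": 0,"az": 1.71},
  {"claw": 0,"tx": 0.0197,"ty": -0.0188,"tz": 0,"ax": 0,"ay": 0,"az": 1.71},
  {"claw": 0,"tx": 0.0197,"ty": -0.0188,"tz": 0,"ax": 0,"ay": 0,"az": 1.71},
  {"claw": 0,"tx": 0.0197,"ty": -0.0188,"tz": 0,"ax": 0,"ay": 0,"az": 1.71},
  {"claw": 0,"tx": 0.0197,"ty": -0.0188,"tz": 0,"ax": 0,"ay": 0,"az": 1.71},
  {"claw": 0,"tx": 0.0197,"ty": -0.0188,"tz": 0,"ax": 0,"ay": 0,"az": 1.71},
  {"claw": 0,"tx": 0.0197,"ty": -0.0188,"tz": 0,"ax": 0,"ay": 0,"az": 1.71},
  {"claw": 0,"tx": 0.0197,"ty": -0.0188,"tz": 0,"ax": 0,"ay": 0,"az": 1.71},
  {"claw": 0,"tx": 0.0197,"ty": -0.0188,"tz": 0,"ax": 0,"ay": 0,"az": 1.71},
])

```text
clock: 2.57
tcp_pos: [0.617, -0.1735, 0.4049]
orientation: [-3.134, 0.224, -0.0]
contact_force: [0.2, -0.7, 0.5]
grip_width: 0.0857
gripper_force: 0.0
```

```bash
python3 - <<'E'
from h import *
o=r.get_obs();print(o['tcp_pos'],yaw(o)[0],o['clock'],abs(o['qvel']).max())
for i in range(2):
    T,im=snap('wrist','wb1')
    for t in ('stand_b','mouth_b','pad_a'): find(t,'wrist',r.tip_of,T)
np.save('Tb.npy',T)
go([.61,.165,.405],-10,10)
E
```

```text
[ 0.617  -0.1735  0.4049] -8.159506709227454 2.5667 0.7368896037148813
stand_b call 0.8 [ 0.6254 -0.1779  0.0024] px 280 160
stand_b call 0.79 [ 0.3176 -0.1351  0.0007] px 281 384
stand_b call 0.64 [ 0.6135 -0.4535 -0.0002] px 539 134
stand_b call 0.55 [ 0.7937  0.0063 -0.0022] px 67 15
mouth_b call 0.69 [ 0.5755 -0.1684  0.0449] px 278 218
pad_a call 0.19 [ 0.5736 -0.1696  0.0445] px 280 219
stand_b call 0.96 [ 0.626  -0.1774  0.0005] px 279 158
stand_b call 0.8 [ 0.3197 -0.1353  0.0018] px 280 383
mouth_b call 0.55 [ 0.5744 -0.1704  0.0428] px 280 217
mouth_b call 0.55 [ 0.7931  0.0062 -0.0019] px 66 14
n 10 tx -0.0059 ty -0.0336 tz -0.0000 az 0.18
```

View pics/wb1.png

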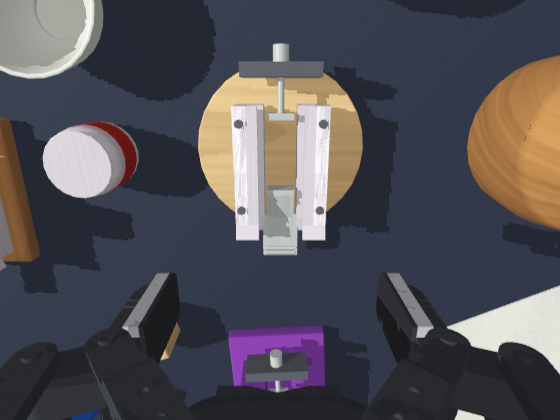

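The wrist view shows stand_b well centred. Its rails run from about (236,104) to (326,240), with the pad at (280,235) and the mouth towards the bottom. Next I fit the rail's midline from the outer edges of the white lips and move over stand_a.

```bash
cat >> h.py <<'E'
def ray(T,u,v,z):
    m=r.camera_model('wrist'); d=T[:3,:3]@np.array([(u-m['cx'])/m['fx'],-(v-m['cy'])/m['fy'],-1]); return T[:3,3]+d*(z-T[2,3])/d[2]
def rail(im,T,rows,lo,hi,show=True):
    "outer edges of white lips -> midline in world at z=.063; im RGB"
    hsv=cv2.cvtColor(im,cv2.COLOR_RGB2HSV); w=((hsv[...,1]<50)&(hsv[...,2]>150)).astype(int); P=[];W=[]
    for v in rows:
        c=np.where(w[v,lo:hi])[0]+lo
        if len(c)<10: continue
        a,b=ray(T,c[0]-.5,v,.063),ray(T,c[-1]+.5,v,.063); P.append((a+b)/2); W.append(np.linalg.norm(a-b))
    P=np.array(P);W=np.array(W);k=abs(W-np.median(W))<.003; l=cv2.fitLine(P[k][:,:2].astype(np.float32),cv2.DIST_HUBER,0,.01,.01).ravel()
    if l[0]<0:l[:2]*=-1
    y=np.degrees(np.arctan2(l[1],l[0])); y0=lambda x:l[3]+(x-l[2])*l[1]/l[0]
    if show: print('rail yaw %.2f width %.4f±%.4f n %d  y(.57)=%.4f y(.62)=%.4f'%(y,np.median(W),W[k].std(),k.sum(),y0(.57),y0(.62)))
    c=np.where(w[:,lo:hi].sum(1)>12)[0]; print('white rows',c.min(),c.max(),ray(T,278,c.min(),.063)[:2],ray(T,278,c.max()+1,.063)[:2])
E
python3 - <<'E'
from h import *
im=cv2.imread('pics/wb1.png')[:,:,::-1].copy(); rail(im,np.load('Tb.npy'),range(112,235),215,345)
E
```

```text
rail yaw -8.06 width 0.0864±0.0004 n 122  y(.57)=-0.1701 y(.62)=-0.1771
white rows 45 253 [ 0.7309 -0.1906] [ 0.5435 -0.1642]
```

arm_command([
  {"claw": 0,"tx": -0.0059,"ty": -0.0336,"tz": 0,"ax": 0,"ay": 0,"az": 0.18},
  {"claw": 0,"tx": -0.0059,"ty": -0.0336,"tz": 0,"ax": 0,"ay": 0,"az": 0.18},
  {"claw": 0,"tx": -0.0059,"ty": -0.0336,"tz": 0,"ax": 0,"ay": 0,"az": 0.18},
  {"claw": 0,"tx": -0.0059,"ty": -0.0336,"tz": 0,"ax": 0,"ay": 0,"az": 0.18},
  {"claw": 0,"tx": -0.0059,"ty": -0.0336,"tz": 0,"ax": 0,"ay": 0,"az": 0.18},
  {"claw": 0,"tx": -0.0059,"ty": -0.0336,"tz": 0,"ax": 0,"ay": 0,"az": 0.18},
  {"claw": 0,"tx": -0.0059,"ty": -0.0336,"tz": 0,"ax": 0,"ay": 0,"az": 0.18},
  {"claw": 0,"tx": -0.0059,"ty": -0.0336,"tz": 0,"ax": 0,"ay": 0,"az": 0.18},
  {"claw": 0,"tx": -0.0059,"ty": -0.0336,"tz": 0,"ax": 0,"ay": 0,"az": 0.18},
  {"claw": 0,"tx": -0.0059,"ty": -0.0336,"tz": 0,"ax": 0,"ay": 0,"az": 0.18},
])

```text
clock: 3.8
tcp_pos: [0.6095, 0.1668, 0.4051]
orientation: [3.129, -0.274, 0.001]
contact_force: [0.2, 0.5, -0.1]
grip_width: 0.0854
gripper_force: 0.0
```

```bash
python3 - <<'E'
from h import *
r.grab_frame('wrist');r.grab_frame('wrist')
o=r.get_obs();print(o['tcp_pos'],yaw(o)[0],o['clock'],abs(o['qvel']).max(),o['contact_force'])
for i in range(2):
    T,im=snap('wrist','wa1')
    for t in ('stand_a','mouth_a','pad_a','carrier'): find(t,'wrist',r.tip_of,T)
np.save('Ta.npy',T)
try: rail(im,T,range(112,235),215,345)
except Exception as e: print(e)
E
```

```text
[0.6083 0.1731 0.405 ] -9.396291864630891 3.9 0.07217464366336086 [-0.1488  0.5747 -0.4318]
stand_a call 0.9 [ 0.3161 -0.1332 -0.0006] px 546 345
stand_a call 0.71 [0.6318 0.1681 0.0428] px 280 152
stand_a call 0.63 [0.3167 0.3125 0.0018] px 214 388
stand_a call 0.44 [ 0.6582  0.0025 -0.0004] px 436 93
mouth_a call 0.68 [0.5728 0.1779 0.0432] px 280 211
pad_a call 0.59 [0.5368 0.1798 0.0472] px 284 245
carrier call 0.94 [ 0.3548  0.1149 -0.0003] px 354 346
carrier call 0.62 [0.6342 0.1701 0.0434] px 278 150
stand_a call 0.88 [ 0.319  -0.1378  0.0001] px 543 343
mouth_a call 0.88 [0.5727 0.174  0.0446] px 274 215
mouth_a call 0.21 [0.6327 0.1691 0.0429] px 268 155
pad_a call 0.77 [0.5401 0.1788 0.0463] px 275 245
carrier call 0.79 [ 0.3524  0.1142 -0.0007] px 349 349
carrier call 0.78 [0.6314 0.1696 0.043 ] px 268 157
rail yaw -9.05 width 0.0862±0.0004 n 123  y(.57)=0.1772 y(.62)=0.1693
white rows 55 261 [0.7168 0.1442] [0.5291 0.1776]
```

View pics/wa1.png

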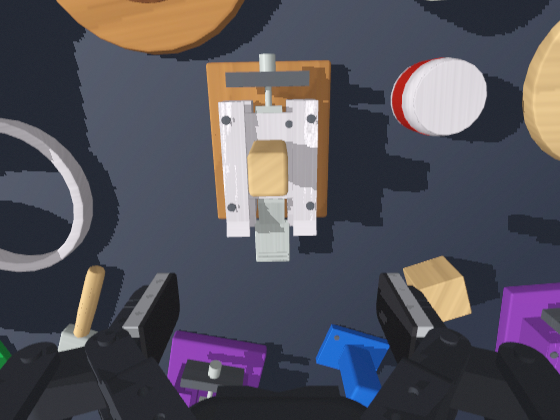

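Stand_a's rail shows at (220–318, 100–237), with the carrier neck at (268,160) and the pad at (272,240). The rail fit gives yaw -9.05° and origin ≈ (0.622, 0.169). Next I close the fingers and go above the pad.

```bash
python3 - <<'E'
from h import *
Ta=np.load('Ta.npy');Tb=np.load('Tb.npy')
print('A ends',ray(Ta,269,104,.063),ray(Ta,273,236.5,.063),'B ends',ray(Tb,282,104.5,.063),ray(Tb,281,240,.063),'neck',ray(Ta,268,155,.125))
print(r.get_obs()['tcp_pos'],r.get_obs()['clock'])
go([.539,.1822,.25],-9.05,10)
E
```

```text
A ends [0.6799 0.1586 0.063 ] [0.5572 0.1776 0.063 ] B ends [ 0.6841 -0.1875  0.063 ] [ 0.5582 -0.1692  0.063 ] neck [0.6477 0.1639 0.125 ]
[0.6099 0.1655 0.4048] 4.4
n 10 tx -0.0073 ty -0.0005 tz 0.0155 az -0.09
```

```bash
python3 - <<'E'
from h import *
for i in range(2):
    T,im=snap('wrist','wa2'); rail(im,T,range(112,235),215,345)
o=r.get_obs();print(o['tcp_pos'],yaw(o)[0],abs(o['qvel']).max())
E
```

```text
rail yaw -9.12 width 0.0861±0.0005 n 123  y(.57)=0.1773 y(.62)=0.1693
white rows 54 260 [0.7174 0.146 ] [0.5299 0.1791]
rail yaw -9.00 width 0.0862±0.0004 n 123  y(.57)=0.1773 y(.62)=0.1694
white rows 63 260 [0.7105 0.1476] [0.5298 0.1794]
[0.6098 0.166  0.4047] -9.92565443448342 0.004633168130639551
```

arm_command([
  {"claw": 1,"tx": -0.0073,"ty": -0.0005,"tz": 0.0155,"ax": 0,"ay": 0,"az": 0},
  {"claw": 1,"tx": -0.0073,"ty": -0.0005,"tz": 0.0155,"ax": 0,"ay": 0,"az": 0},
  {"claw": 1,"tx": -0.0073,"ty": -0.0005,"tz": 0.0155,"ax": 0,"ay": 0,"az": 0},
  {"claw": 1,"tx": -0.0073,"ty": -0.0005,"tz": 0.0155,"ax": 0,"ay": 0,"az": 0},
  {"claw": 1,"tx": -0.0073,"ty": -0.0005,"tz": 0.0155,"ax": 0,"ay": 0,"az": 0},
  {"claw": 1,"tx": -0.0073,"ty": -0.0005,"tz": 0.0155,"ax": 0,"ay": 0,"az": 0},
  {"claw": 1,"tx": -0.0073,"ty": -0.0005,"tz": 0.0155,"ax": 0,"ay": 0,"az": 0},
  {"claw": 1,"tx": -0.0073,"ty": -0.0005,"tz": 0.0155,"ax": 0,"ay": 0,"az": 0},
  {"claw": 1,"tx": -0.0073,"ty": -0.0005,"tz": 0.0155,"ax": 0,"ay": 0,"az": 0},
  {"claw": 1,"tx": -0.0073,"ty": -0.0005,"tz": 0.0155,"ax": 0,"ay": 0,"az": 0},
])

```text
clock: 5.33
tcp_pos: [0.5385, 0.184, 0.2491]
orientation: [-3.13, 0.271, -0.001]
contact_force: [-0.4, 0.1, 0.5]
grip_width: 0.0
gripper_force: 0.0
```

```bash
python3 - <<'E'
from h import *
r.grab_frame('wrist');r.grab_frame('wrist')
o=r.get_obs();print(o['tcp_pos'],yaw(o)[0],o['clock'],abs(o['qvel']).max(),o['contact_force'],o['grip_width'])
E
```

```text
[0.5368 0.1839 0.2475] -9.80632990152545 5.4333 0.05751340297752263 [-0.421  -0.5402  0.0263] 8.628683901788934e-05
```

arm_command([
  {"claw": 1,"tx": 0,"ty": 0.001,"tz": 0.011,"ax": 0,"ay": 0,"az": -0.4},
  {"claw": 1,"tx": 0,"ty": 0,"tz": 0.011,"ax": 0,"ay": 0,"az": -0.4},
  {"claw": 1,"tx": 0,"ty": 0,"tz": 0.008,"ax": 0,"ay": 0,"az": 0},
  {"claw": 1,"tx": 0,"ty": 0,"tz": 0.003,"ax": 0,"ay": 0,"az": 0},
  {"claw": 1,"tx": 0,"ty": 0,"tz": 0.002,"ax": 0,"ay": 0,"az": 0},
  {"claw": 1,"tx": 0,"ty": 0,"tz": 0.002,"ax": 0,"ay": 0,"az": 0},
  {"claw": 1,"tx": 0,"ty": 0,"tz": 0.002,"ax": 0,"ay": 0,"az": 0},
  {"claw": 1,"tx": 0,"ty": 0,"tz": 0.002,"ax": 0,"ay": 0,"az": 0},
  {"claw": 1,"tx": 0,"ty": 0,"tz": 0.002,"ax": 0,"ay": 0,"az": 0},
  {"claw": 1,"tx": 0,"ty": 0,"tz": 0.002,"ax": 0,"ay": 0,"az": 0},
])

```text
clock: 6.27
tcp_pos: [0.5388, 0.1829, 0.2048]
orientation: [-3.131, 0.249, -0.001]
contact_force: [0.0, -1.0, 2.7]
grip_width: -0.0004
gripper_force: 1.0
```

```bash
python3 - <<'E'
from h import *
for i in range(2):
    T,im=snap('wrist','p1'); find('carrier','wrist',r.tip_of,T)
o=r.get_obs();print(o['tcp_pos'],yaw(o)[0],o['clock'],abs(o['qvel']).max(),o['contact_force'])
E
```

```text
carrier call 0.6 [0.6272 0.1667 0.0417] px 282 68
carrier call 0.55 [0.6202 0.1687 0.0424] px 280 89
[0.5387 0.1829 0.2048] -9.091768956182737 6.4667 0.0025187055346418442 [ 0.1263 -1.5477  1.858 ]
```

View pics/p1.png

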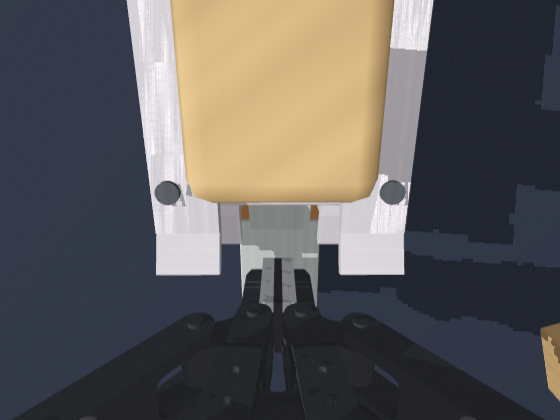

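The carrier has sprung out: its tail edge now reaches close to the mouth and the network sees it about 12 mm farther out. Next: hold briefly, rise, open, and move over the neck.

arm_command([
  {"claw": 1,"tx": 0,"ty": 0,"tz": 0,"ax": 0,"ay": 0,"az": 0},
  {"claw": 1,"tx": 0,"ty": 0,"tz": -0.02,"ax": 0,"ay": 0,"az": 0},
  {"claw": 1,"tx": 0,"ty": 0,"tz": -0.035,"ax": 0,"ay": 0,"az": 0},
  {"claw": 0,"tx": 0,"ty": 0,"tz": -0.04,"ax": 0,"ay": 0,"az": 0},
  {"claw": 0,"tx": 0.006,"ty": 0,"tz": -0.03,"ax": 0,"ay": 0,"az": 0},
  {"claw": 0,"tx": 0.02,"ty": 0,"tz": 0,"ax": 0,"ay": 0,"az": 0},
  {"claw": 0,"tx": 0.025,"ty": 0,"tz": 0,"ax": 0,"ay": 0,"az": 0},
  {"claw": 0,"tx": 0.02,"ty": 0,"tz": 0,"ax": 0,"ay": 0,"az": 0},
  {"claw": 0,"tx": 0.01,"ty": 0,"tz": 0,"ax": 0,"ay": 0,"az": 0},
  {"claw": 0,"tx": 0,"ty": 0,"tz": 0,"ax": 0,"ay": 0,"az": 0},
])

```text
clock: 7.3
tcp_pos: [0.6199, 0.1694, 0.3292]
orientation: [3.131, -0.252, 0.001]
contact_force: [1.7, 0.0, -0.0]
grip_width: 0.0833
gripper_force: 0.0
```

```bash
python3 - <<'E'
from h import *
for i in range(2):
    T,im=snap('wrist','p2'); find('carrier','wrist',r.tip_of,T)
T,im=snap('top','t2'); find('carrier','top',r.tip_of,T)
o=r.get_obs();print(o['tcp_pos'],yaw(o)[0],o['clock'],abs(o['qvel']).max(),o['contact_force'],o['grip_width'])
E
```

```text
carrier call 0.87 [ 0.3541  0.1138 -0.0018] px 364 402
carrier call 0.72 [0.6197 0.1707 0.041 ] px 276 201
carrier call 0.83 [0.6198 0.1715 0.0461] px 275 199
carrier call 0.58 [0.4178 0.5976 0.0002] px 101 261
carrier call 0.31 [ 0.4444  0.443  -0.0004] px 154 253
[0.6175 0.1708 0.3296] -9.016460895252685 7.6 0.007450420477400028 [-0.4642  0.2067  0.3962] 0.08559539972321252
```

View pics/p2.png

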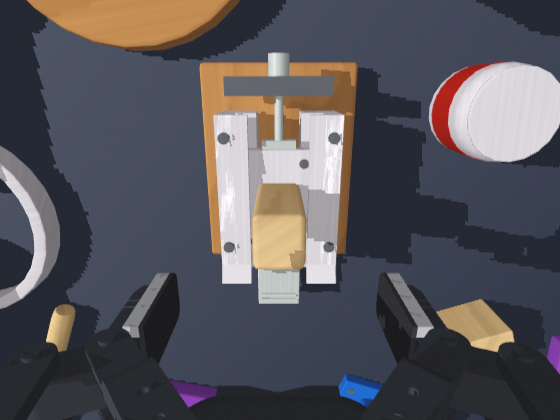

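The carrier stands 13 mm out with the catch held down, and the open fingers straddle the neck line at (279,225). Next: descend and grip.

arm_command([
  {"claw": 0,"tx": 0.002,"ty": 0.001,"tz": 0.01,"ax": 0,"ay": 0,"az": 0},
  {"claw": 0,"tx": 0,"ty": 0,"tz": 0.018,"ax": 0,"ay": 0,"az": 0},
  {"claw": 0,"tx": 0,"ty": 0,"tz": 0.02,"ax": 0,"ay": 0,"az": 0},
  {"claw": 0,"tx": 0,"ty": 0,"tz": 0.018,"ax": 0,"ay": 0,"az": 0},
  {"claw": 0,"tx": 0,"ty": 0,"tz": 0.012,"ax": 0,"ay": 0,"az": 0},
  {"claw": 0,"tx": 0,"ty": 0,"tz": 0.002,"ax": 0,"ay": 0,"az": 0},
  {"claw": 0.4,"tx": 0,"ty": 0,"tz": 0,"ax": 0,"ay": 0,"az": 0},
  {"claw": 1,"tx": 0,"ty": 0,"tz": 0,"ax": 0,"ay": 0,"az": 0},
  {"claw": 1,"tx": 0,"ty": 0,"tz": 0,"ax": 0,"ay": 0,"az": 0},
  {"claw": 1,"tx": 0,"ty": 0,"tz": 0,"ax": 0,"ay": 0,"az": 0},
], squeeze=60)

```text
clock: 8.43
tcp_pos: [0.6208, 0.169, 0.2509]
orientation: [-3.131, 0.249, -0.003]
contact_force: [-0.5, 1.0, 0.8]
grip_width: 0.0388
gripper_force: 0.0
```

```bash
python3 - <<'E'
from h import *
r.grab_frame('wrist')
o=r.get_obs();print(o['tcp_pos'],yaw(o)[0],o['clock'],abs(o['qvel']).max(),o['contact_force'],o['moment'],o['grip_width'],o['gripper_force'])
E
```

```text
[0.6207 0.1689 0.2508] -9.092678571028943 8.4833 0.004620317974717421 [-0.1127  0.1018 -0.7905] [ 0.0189  0.0328 -0.0262] 0.030694092508911617 0.0
```

arm_command([
  {"claw": 1,"tx": 0,"ty": 0,"tz": 0,"ax": 0,"ay": 0,"az": 0},
  {"claw": 1,"tx": 0,"ty": 0,"tz": 0,"ax": 0,"ay": 0,"az": 0},
  {"claw": 1,"tx": -0.002,"ty": 0,"tz": 0,"ax": 0,"ay": 0,"az": 0},
  {"claw": 1,"tx": -0.003,"ty": 0,"tz": 0,"ax": 0,"ay": 0,"az": 0},
  {"claw": 1,"tx": -0.005,"ty": 0,"tz": 0,"ax": 0,"ay": 0,"az": 0},
  {"claw": 1,"tx": -0.005,"ty": 0,"tz": 0,"ax": 0,"ay": 0,"az": 0},
  {"claw": 1,"tx": -0.005,"ty": 0,"tz": 0,"ax": 0,"ay": 0,"az": 0},
  {"claw": 1,"tx": -0.005,"ty": 0,"tz": 0,"ax": 0,"ay": 0,"az": 0},
  {"claw": 1,"tx": -0.005,"ty": 0,"tz": 0,"ax": 0,"ay": 0,"az": 0},
  {"claw": 1,"tx": -0.005,"ty": 0,"tz": 0,"ax": 0,"ay": 0,"az": 0},
])

```text
clock: 9.32
tcp_pos: [0.5864, 0.1744, 0.2508]
orientation: [-3.131, 0.249, -0.005]
contact_force: [2.6, -0.5, 5.8]
grip_width: 0.0295
gripper_force: 60.3
```

arm_command([
  {"claw": 1,"tx": -0.006,"ty": 0,"tz": -0.0005,"ax": 0,"ay": 0,"az": 0},
  {"claw": 1,"tx": -0.008,"ty": 0,"tz": 0,"ax": 0,"ay": 0,"az": 0},
  {"claw": 1,"tx": -0.01,"ty": 0,"tz": 0,"ax": 0,"ay": 0,"az": 0},
  {"claw": 1,"tx": -0.01,"ty": 0,"tz": 0,"ax": 0,"ay": 0,"az": 0},
  {"claw": 1,"tx": -0.01,"ty": 0,"tz": 0,"ax": 0,"ay": 0,"az": 0},
  {"claw": 1,"tx": -0.01,"ty": 0,"tz": 0,"ax": 0,"ay": 0,"az": 0},
  {"claw": 1,"tx": -0.012,"ty": 0,"tz": 0,"ax": 0,"ay": 0,"az": 0},
  {"claw": 1,"tx": -0.012,"ty": 0,"tz": 0,"ax": 0,"ay": 0,"az": 0},
  {"claw": 1,"tx": -0.012,"ty": 0,"tz": 0,"ax": 0,"ay": 0,"az": 0},
  {"claw": 1,"tx": -0.01,"ty": 0,"tz": 0,"ax": 0,"ay": 0,"az": 0},
])

```text
clock: 10.15
tcp_pos: [0.4847, 0.1902, 0.2494]
orientation: [3.131, -0.248, -0.004]
contact_force: [-0.2, -0.3, -5.5]
grip_width: 0.0296
gripper_force: 59.4
```

```bash
python3 - <<'E'
from h import *
T,im=snap('top','t3');find('carrier','top',r.tip_of,T)
T,im=snap('scene','s3');find('carrier','scene',r.tip_of,T)
T,im=snap('wrist','w3');find('carrier','wrist',r.tip_of,T)
o=r.get_obs();print(o['tcp_pos'],yaw(o),o['clock'],abs(o['qvel']).max(),o['contact_force'],o['moment'],o['grip_width'],o['gripper_force'])
E
```

```text
carrier call 0.79 [0.4153 0.5996 0.0029] px 100 262
carrier call 0.59 [ 0.355   0.11   -0.0006] px 268 285
carrier call 0.57 [ 0.4424  0.0082 -0.0011] px 304 255
carrier call 0.47 [0.4832 0.1915 0.0463] px 239 241
carrier call 0.79 [0.4802 0.1849 0.0433] px 285 191
carrier call 0.73 [ 0.4216  0.5936 -0.0004] px 341 158
carrier call 0.62 [ 0.353   0.1076 -0.001 ] px 244 198
carrier call 0.97 [0.4846 0.1908 0.04  ] px 277 246
[0.4877 0.1901 0.2503] (np.float64(-9.11752369240669), array([[ 0.9874, -0.1585,  0.0009],
       [-0.1585, -0.9874,  0.0002],
       [ 0.0009, -0.0003, -1.    ]])) 10.45 0.00377159380615179 [-0.1035 -0.3304 -3.2246] [ 0.0138 -0.0441  0.0045] 0.029546551465874853 59.46834325790405
```

View pics/w3.png

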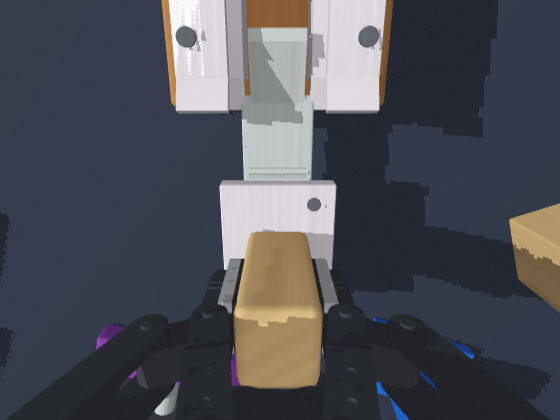

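The carrier is out and clear: its shoe front edge is at row 182 (cols 220–335), centred on rail A (175–380). Next I lift and carry it over to stand_b's approach line.

arm_command([
  {"claw": 1,"tx": 0,"ty": 0,"tz": -0.015,"ax": 0,"ay": 0,"az": 0},
  {"claw": 1,"tx": 0,"ty": 0,"tz": -0.025,"ax": 0,"ay": 0,"az": 0},
  {"claw": 1,"tx": 0,"ty": 0,"tz": -0.02,"ax": 0,"ay": 0,"az": 0},
  {"claw": 1,"tx": 0.003,"ty": 0.018,"tz": 0,"ax": 0,"ay": 0,"az": 0},
  {"claw": 1,"tx": 0.0049,"ty": 0.03,"tz": 0,"ax": 0,"ay": 0,"az": 0},
  {"claw": 1,"tx": 0.0049,"ty": 0.03,"tz": 0,"ax": 0,"ay": 0,"az": 0},
  {"claw": 1,"tx": 0.0049,"ty": 0.03,"tz": 0,"ax": 0,"ay": 0,"az": 0},
  {"claw": 1,"tx": 0.0049,"ty": 0.03,"tz": 0,"ax": 0,"ay": 0,"az": 0},
  {"claw": 1,"tx": 0.0049,"ty": 0.03,"tz": 0,"ax": 0,"ay": 0,"az": 0},
  {"claw": 1,"tx": 0.0049,"ty": 0.03,"tz": 0,"ax": 0,"ay": 0,"az": 0},
])

```text
clock: 11.28
tcp_pos: [0.488, -0.0123, 0.3104]
orientation: [-3.132, 0.25, -0.001]
contact_force: [0.9, 0.4, -4.2]
grip_width: 0.0298
gripper_force: 60.2
```

arm_command([
  {"claw": 1,"tx": 0.0049,"ty": 0.03,"tz": 0,"ax": 0,"ay": 0,"az": 0},
  {"claw": 1,"tx": 0.0049,"ty": 0.03,"tz": 0,"ax": 0,"ay": 0,"az": 0},
  {"claw": 1,"tx": 0.0049,"ty": 0.03,"tz": 0,"ax": 0,"ay": 0,"az": 0},
  {"claw": 1,"tx": 0.0041,"ty": 0.025,"tz": 0,"ax": 0,"ay": 0,"az": 0},
  {"claw": 1,"tx": 0.0026,"ty": 0.016,"tz": 0,"ax": 0,"ay": 0,"az": 0},
  {"claw": 1,"tx": 0.0016,"ty": 0.01,"tz": 0,"ax": 0,"ay": 0,"az": 0},
  {"claw": 1,"tx": 0.0009,"ty": 0.0051,"tz": 0,"ax": 0,"ay": 0,"az": 0},
  {"claw": 1,"tx": 0,"ty": 0,"tz": 0,"ax": 0,"ay": 0,"az": -0.5},
  {"claw": 1,"tx": 0,"ty": 0,"tz": 0,"ax": 0,"ay": 0,"az": -0.5},
  {"claw": 1,"tx": 0,"ty": 0,"tz": 0,"ax": 0,"ay": 0,"az": 0},
])

```text
clock: 12.12
tcp_pos: [0.4885, -0.157, 0.3101]
orientation: [-3.133, 0.217, 0.0]
contact_force: [0.3, 0.9, -4.4]
grip_width: 0.0291
gripper_force: 60.3
```

```bash
python3 - <<'E'
from h import *
for i in range(2):
    T,im=snap('wrist','w4');find('mouth_b','wrist',r.tip_of,T);find('stand_b','wrist',r.tip_of,T)
np.save('T4.npy',T)
o=r.get_obs();print(o['tcp_pos'],yaw(o)[0],o['clock'],abs(o['qvel']).max(),o['contact_force'],o['moment'],o['grip_width'],o['gripper_force'])
E
```

```text
mouth_b call 0.66 [ 0.5701 -0.1686  0.0478] px 278 88
stand_b call 0.97 [ 0.6283 -0.1764  0.0012] px 277 0
mouth_b call 0.73 [ 0.5732 -0.1689  0.0421] px 277 83
stand_b call 0.78 [ 0.6249 -0.1754  0.0022] px 276 6
[ 0.4883 -0.158   0.3102] -8.03606510484254 12.4167 0.005498172352410902 [-0.4272 -0.216  -4.399 ] [-0.0404  0.0125  0.0563] 0.029072287924473448 60.26806354522705
```

View pics/w4.png

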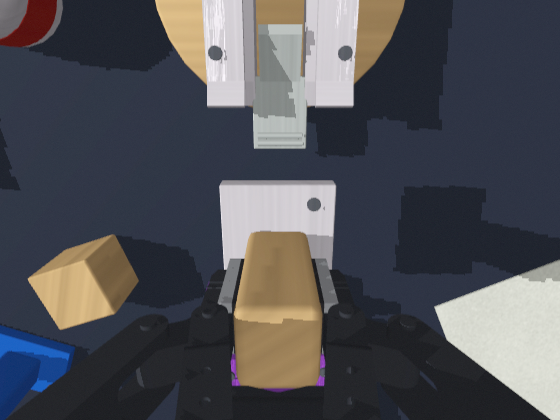

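The shoe front (220–335, row 182) faces rail B (207–354), which sits about 3 px to the right, so a small correction is needed. I'll fit it precisely.

```bash
python3 - <<'E'
from h import *
T,im=snap('wrist','w5')
rail(im,T,range(4,72),190,370)
im3=cv2.imread('pics/w3.png')[:,:,::-1].copy()
# shoe mid-columns in tool view, and row-wise midline of rail in pixels
for I,n in((im3,'w3 A'),(im,'w5 B')):
    hsv=cv2.cvtColor(I,cv2.COLOR_RGB2HSV); w=(hsv[...,1]<50)&(hsv[...,2]>150)
    for rows,lo,hi in((range(8,70),150,400),(range(190,235),200,350)):
        M=[];
        for v in rows:
            c=np.where(w[v,lo:hi])[0]+lo; M.append((c[0]+c[-1])/2)
        print(n,rows,np.polyfit(np.array(rows)-rows[0],M,1),np.median(M))
print(r.get_obs()['tcp_pos'])
E
```

```text
rail yaw -8.04 width 0.0863±0.0003 n 68  y(.57)=-0.1703 y(.62)=-0.1774
white rows 0 258 [ 0.6155 -0.1765] [ 0.4588 -0.1543]
w3 A range(8, 70) [  0.0019 276.8141] 277.0
w3 A range(190, 235) [  0.0005 277.3106] 277.5
w5 B range(8, 70) [ -0.0008 278.4677] 278.5
w5 B range(190, 235) [  0.0011 277.1865] 277.0
[ 0.4883 -0.1581  0.3103]
```

arm_command([
  {"claw": 1,"tx": 0,"ty": 0.0008,"tz": 0.005,"ax": 0,"ay": 0,"az": 0},
  {"claw": 1,"tx": 0,"ty": 0,"tz": 0.012,"ax": 0,"ay": 0,"az": 0},
  {"claw": 1,"tx": 0,"ty": 0,"tz": 0.014,"ax": 0,"ay": 0,"az": 0},
  {"claw": 1,"tx": 0,"ty": 0,"tz": 0.013,"ax": 0,"ay": 0,"az": 0},
  {"claw": 1,"tx": 0,"ty": 0,"tz": 0.008,"ax": 0,"ay": 0,"az": 0},
  {"claw": 1,"tx": 0,"ty": 0,"tz": 0.004,"ax": 0,"ay": 0,"az": 0},
  {"claw": 1,"tx": 0,"ty": 0,"tz": 0.002,"ax": 0,"ay": 0,"az": 0},
  {"claw": 1,"tx": 0,"ty": 0,"tz": 0,"ax": 0,"ay": 0,"az": 0},
  {"claw": 1,"tx": 0,"ty": 0,"tz": 0,"ax": 0,"ay": 0,"az": 0},
  {"claw": 1,"tx": 0,"ty": 0,"tz": 0,"ax": 0,"ay": 0,"az": 0},
])

```text
clock: 13.3
tcp_pos: [0.4885, -0.1594, 0.2528]
orientation: [3.134, -0.222, 0.002]
contact_force: [-0.1, -0.0, -3.6]
grip_width: 0.0293
gripper_force: 60.3
```

```bash
python3 - <<'E'
from h import *
T,im=snap('wrist','w6')
hsv=cv2.cvtColor(im,cv2.COLOR_RGB2HSV); w=(hsv[...,1]<50)&(hsv[...,2]>150)
for rows,lo,hi in((range(8,70),150,400),(range(190,235),200,350)):
    M=[(lambda c:(c[0]+c[-1])/2)(np.where(w[v,lo:hi])[0]+lo) for v in rows]; print(rows,np.polyfit(np.array(rows)-rows[0],M,1),np.median(M))
o=r.get_obs();print(o['tcp_pos'],yaw(o)[0],o['clock'],abs(o['qvel']).max(),o['contact_force'],o['moment'])
E
```

```text
range(8, 70) [  0.0039 275.1874] 275.5
range(190, 235) [  0.001  277.1783] 277.0
[ 0.4885 -0.1593  0.2528] -8.086588970413825 13.35 0.0034155753205020196 [-0.1024 -0.3916 -4.7769] [-0.0222 -0.0215  0.0237]
```

arm_command([
  {"claw": 1,"tx": 0.003,"ty": -0.0006,"tz": 0.0004,"ax": 0,"ay": 0,"az": 0},
  {"claw": 1,"tx": 0.006,"ty": 0,"tz": 0,"ax": 0,"ay": 0,"az": 0},
  {"claw": 1,"tx": 0.006,"ty": 0,"tz": 0,"ax": 0,"ay": 0,"az": 0},
  {"claw": 1,"tx": 0.006,"ty": 0,"tz": 0,"ax": 0,"ay": 0,"az": 0},
  {"claw": 1,"tx": 0.005,"ty": 0,"tz": 0,"ax": 0,"ay": 0,"az": 0},
  {"claw": 1,"tx": 0.005,"ty": 0,"tz": 0,"ax": 0,"ay": 0,"az": 0},
  {"claw": 1,"tx": 0.005,"ty": 0,"tz": 0,"ax": 0,"ay": 0,"az": 0},
  {"claw": 1,"tx": 0.005,"ty": 0,"tz": 0,"ax": 0,"ay": 0,"az": 0},
  {"claw": 1,"tx": 0.005,"ty": 0,"tz": 0,"ax": 0,"ay": 0,"az": 0},
  {"claw": 1,"tx": 0.004,"ty": 0,"tz": 0,"ax": 0,"ay": 0,"az": 0},
])

```text
clock: 14.18
tcp_pos: [0.5383, -0.1658, 0.2518]
orientation: [-3.134, 0.221, -0.0]
contact_force: [0.3, 0.3, -3.6]
grip_width: 0.0293
gripper_force: 60.3
```

```bash
python3 - <<'E'
from h import *
T,im=snap('wrist','w7')
o=r.get_obs();print(o['tcp_pos'],yaw(o)[0],o['clock'],abs(o['qvel']).max(),o['contact_force'],o['moment'], 'line y',-.1703-.1412*(o['tcp_pos'][0]-.57))
E
```

```text
[ 0.539  -0.1658  0.2519] -8.07572858056479 14.2333 0.015686672619191606 [ 2.7245  0.398  -4.1115] [-0.0274 -0.1333  0.0034] line y -0.1659236997477514
```

View pics/w7.png

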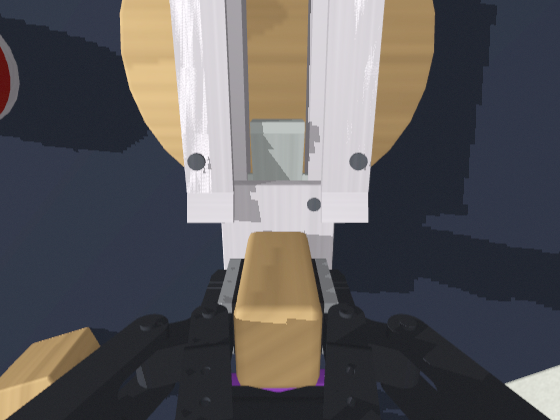

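The shoe's front (row 183) is inside the mouth and under the lips, with no side force. Continuing gently.

arm_command([
  {"claw": 1,"tx": 0.003,"ty": 0,"tz": 0,"ax": 0,"ay": 0,"az": 0},
  {"claw": 1,"tx": 0.003,"ty": 0,"tz": 0,"ax": 0,"ay": 0,"az": 0},
  {"claw": 1,"tx": 0.003,"ty": 0,"tz": 0,"ax": 0,"ay": 0,"az": 0},
  {"claw": 1,"tx": 0.003,"ty": 0,"tz": 0,"ax": 0,"ay": 0,"az": 0},
  {"claw": 1,"tx": 0.003,"ty": 0,"tz": 0,"ax": 0,"ay": 0,"az": 0},
  {"claw": 1,"tx": 0.003,"ty": 0,"tz": 0,"ax": 0,"ay": 0,"az": 0},
  {"claw": 1,"tx": 0.003,"ty": 0,"tz": 0,"ax": 0,"ay": 0,"az": 0},
  {"claw": 1,"tx": 0.003,"ty": 0,"tz": 0,"ax": 0,"ay": 0,"az": 0},
  {"claw": 1,"tx": 0.003,"ty": 0,"tz": 0,"ax": 0,"ay": 0,"az": 0},
  {"claw": 1,"tx": 0.003,"ty": 0,"tz": 0,"ax": 0,"ay": 0,"az": 0},
])

```text
clock: 15.07
tcp_pos: [0.5679, -0.17, 0.2519]
orientation: [3.134, -0.222, 0.001]
contact_force: [-0.8, 0.5, -2.8]
grip_width: 0.0294
gripper_force: 60.5
```

arm_command([
  {"claw": 1,"tx": 0.003,"ty": 0,"tz": 0,"ax": 0,"ay": 0,"az": 0},
  {"claw": 1,"tx": 0.003,"ty": 0,"tz": 0,"ax": 0,"ay": 0,"az": 0},
  {"claw": 1,"tx": 0.003,"ty": 0,"tz": 0,"ax": 0,"ay": 0,"az": 0},
  {"claw": 1,"tx": 0.003,"ty": 0,"tz": 0,"ax": 0,"ay": 0,"az": 0},
  {"claw": 1,"tx": 0.003,"ty": 0,"tz": 0,"ax": 0,"ay": 0,"az": 0},
  {"claw": 1,"tx": 0.002,"ty": 0,"tz": 0,"ax": 0,"ay": 0,"az": 0},
  {"claw": 1,"tx": 0,"ty": 0,"tz": 0,"ax": 0,"ay": 0,"az": 0},
  {"claw": 1,"tx": 0,"ty": 0,"tz": 0,"ax": 0,"ay": 0,"az": 0},
  {"claw": 1,"tx": 0,"ty": 0,"tz": 0,"ax": 0,"ay": 0,"az": 0},
  {"claw": 1,"tx": 0,"ty": 0,"tz": 0,"ax": 0,"ay": 0,"az": 0},
])

```text
clock: 15.9
tcp_pos: [0.5843, -0.1723, 0.2519]
orientation: [-3.134, 0.222, -0.0]
contact_force: [0.9, -0.9, -1.4]
grip_width: 0.0292
gripper_force: 60.5
```

```bash
python3 - <<'E'
from h import *
o=r.get_obs();print(o['tcp_pos'],yaw(o)[0],o['clock'],abs(o['qvel']).max(),o['contact_force'],o['moment'], 'line y',-.1703-.1412*(o['tcp_pos'][0]-.57),o['grip_width'])
E
```

```text
[ 0.5843 -0.1723  0.2519] -8.086393130020628 15.9 0.0017579369323608308 [ 0.8595 -0.8944 -1.3705] [-0.0724 -0.1126 -0.0126] line y -0.17231603162043405 0.02916751840659389
```

```bash
python3 - <<'E'
from h import *
Tb=np.load('Tb.npy')
im=cv2.imread('pics/wb1.png'); cv2.imwrite('pics/c.png',cv2.resize(im[40:180,210:350],(560,560),interpolation=cv2.INTER_CUBIC))
for z in (.05,.055,.06):
    p=ray(Tb,282,120,z); print(z,p,(p[0]-.6225)/np.cos(np.radians(8.05)))
E
```

```text
0.05 [ 0.6701 -0.1857  0.05  ] 0.04808117600755395
0.055 [ 0.6705 -0.1857  0.055 ] 0.04852626438111026
0.06 [ 0.671  -0.1857  0.06  ] 0.04897135275466646
```

arm_command([
  {"claw": 1,"tx": 0.002,"ty": 0,"tz": 0,"ax": 0,"ay": 0,"az": 0},
  {"claw": 1,"tx": 0.003,"ty": 0,"tz": 0,"ax": 0,"ay": 0,"az": 0},
  {"claw": 1,"tx": 0.003,"ty": 0,"tz": 0,"ax": 0,"ay": 0,"az": 0},
  {"claw": 1,"tx": 0.003,"ty": 0,"tz": 0,"ax": 0,"ay": 0,"az": 0},
  {"claw": 1,"tx": 0.003,"ty": 0,"tz": 0,"ax": 0,"ay": 0,"az": 0},
  {"claw": 1,"tx": 0.002,"ty": 0,"tz": 0,"ax": 0,"ay": 0,"az": 0},
  {"claw": 1,"tx": 0.002,"ty": 0,"tz": 0,"ax": 0,"ay": 0,"az": 0},
  {"claw": 1,"tx": 0,"ty": 0,"tz": 0,"ax": 0,"ay": 0,"az": 0},
  {"claw": 1,"tx": 0,"ty": 0,"tz": 0,"ax": 0,"ay": 0,"az": 0},
  {"claw": 1,"tx": 0,"ty": 0,"tz": 0,"ax": 0,"ay": 0,"az": 0},
])

```text
clock: 16.73
tcp_pos: [0.6022, -0.1749, 0.2519]
orientation: [3.134, -0.222, 0.001]
contact_force: [0.3, 1.1, -2.4]
grip_width: 0.029
gripper_force: 60.5
```

```bash
python3 - <<'E'
from h import *
T,im=snap('wrist','w8'); np.save('T8.npy',T)
o=r.get_obs();print(o['tcp_pos'],yaw(o)[0],o['clock'],o['contact_force'],o['moment'])
a=cv2.resize(im[:200,180:380][:,:,::-1],(400,400)); b=cv2.resize(cv2.imread('pics/c.png'),(400,400)); cv2.imwrite('pics/c2.png',np.hstack([a,b]))
E
```

```text
[ 0.6022 -0.1748  0.2519] -8.082409610759141 16.7833 [-0.256   0.0706 -3.012 ] [-0.0078 -0.0595  0.0361]
```

View pics/c2.png

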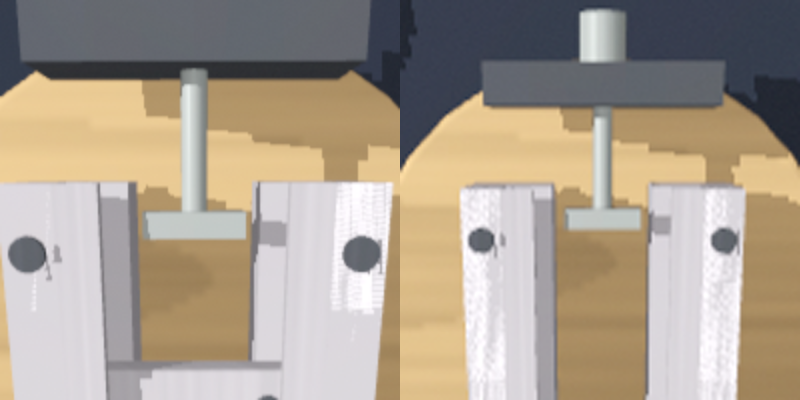

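The plunger head (front face at row ~120) is still well ahead of the shoe front (row ~183).

```bash
python3 - <<'E'
from h import *
T=np.load('T8.npy')
for z in (.05,.057): a,b=ray(T,277,119.5,z),ray(T,277,182,.057); print(a,b,np.linalg.norm((a-b)[:2]))
E
```

```text
[ 0.6701 -0.1846  0.05  ] [ 0.6413 -0.1805  0.057 ] 0.029130893945275554
[ 0.6707 -0.1848  0.057 ] [ 0.6413 -0.1805  0.057 ] 0.02972686504794207
```

arm_command([
  {"claw": 1,"tx": 0.002,"ty": 0,"tz": 0,"ax": 0,"ay": 0,"az": 0},
  {"claw": 1,"tx": 0.003,"ty": 0,"tz": 0,"ax": 0,"ay": 0,"az": 0},
  {"claw": 1,"tx": 0.003,"ty": 0,"tz": 0,"ax": 0,"ay": 0,"az": 0},
  {"claw": 1,"tx": 0.003,"ty": 0,"tz": 0,"ax": 0,"ay": 0,"az": 0},
  {"claw": 1,"tx": 0.003,"ty": 0,"tz": 0,"ax": 0,"ay": 0,"az": 0},
  {"claw": 1,"tx": 0.003,"ty": 0,"tz": 0,"ax": 0,"ay": 0,"az": 0},
  {"claw": 1,"tx": 0.003,"ty": 0,"tz": 0,"ax": 0,"ay": 0,"az": 0},
  {"claw": 1,"tx": 0.002,"ty": 0,"tz": 0,"ax": 0,"ay": 0,"az": 0},
  {"claw": 1,"tx": 0,"ty": 0,"tz": 0,"ax": 0,"ay": 0,"az": 0},
  {"claw": 1,"tx": 0,"ty": 0,"tz": 0,"ax": 0,"ay": 0,"az": 0},
])

```text
clock: 17.62
tcp_pos: [0.6241, -0.178, 0.2519]
orientation: [3.134, -0.221, 0.001]
contact_force: [-0.4, -0.8, -2.4]
grip_width: 0.0292
gripper_force: 60.5
```

```bash
cat > chk.py <<'E'
from h import *
import sys
F=[]
for i in range(3): T,im=snap('wrist',sys.argv[1]); F.append(r.get_obs()['contact_force'])
o=r.get_obs();print(o['tcp_pos'],yaw(o)[0],o['clock'],np.mean(F,0),o['moment'])
# grey profile along the rail's middle (head bottom / shoe front)
g=cv2.cvtColor(im,cv2.COLOR_RGB2GRAY)[:,272:284].mean(1).astype(int); d=np.diff(g); print([(i,g[i],g[i+1]) for i in np.where(abs(d)>9)[0] if 20<i<235])
E
python3 chk.py w9
```

```text
[ 0.6239 -0.178   0.2519] -8.08956481694563 17.7667 [ 0.2482 -0.3267 -2.6146] [ 0.0456 -0.0402  0.0245]
[(np.int64(21), np.int64(59), np.int64(162)), (np.int64(22), np.int64(162), np.int64(195)), (np.int64(55), np.int64(195), np.int64(178)), (np.int64(56), np.int64(178), np.int64(135)), (np.int64(57), np.int64(135), np.int64(102)), (np.int64(86), np.int64(102), np.int64(119)), (np.int64(87), np.int64(119), np.int64(135)), (np.int64(93), np.int64(140), np.int64(151)), (np.int64(94), np.int64(151), np.int64(172)), (np.int64(152), np.int64(173), np.int64(188)), (np.int64(153), np.int64(188), np.int64(199)), (np.int64(164), np.int64(199), np.int64(179)), (np.int64(165), np.int64(179), np.int64(148)), (np.int64(166), np.int64(148), np.int64(138)), (np.int64(183), np.int64(157), np.int64(170)), (np.int64(184), np.int64(170), np.int64(201)), (np.int64(185), np.int64(201), np.int64(217)), (np.int64(230), np.int64(218), np.int64(186)), (np.int64(231), np.int64(186), np.int64(133))]
```

arm_command([
  {"claw": 1,"tx": 0.002,"ty": 0,"tz": 0,"ax": 0,"ay": 0,"az": 0},
  {"claw": 1,"tx": 0.002,"ty": 0,"tz": 0,"ax": 0,"ay": 0,"az": 0},
  {"claw": 1,"tx": 0.002,"ty": 0,"tz": 0,"ax": 0,"ay": 0,"az": 0},
  {"claw": 1,"tx": 0.002,"ty": 0,"tz": 0,"ax": 0,"ay": 0,"az": 0},
  {"claw": 1,"tx": 0.002,"ty": 0,"tz": 0,"ax": 0,"ay": 0,"az": 0},
  {"claw": 1,"tx": 0.002,"ty": 0,"tz": 0,"ax": 0,"ay": 0,"az": 0},
  {"claw": 1,"tx": 0.002,"ty": 0,"tz": 0,"ax": 0,"ay": 0,"az": 0},
  {"claw": 1,"tx": 0.002,"ty": 0,"tz": 0,"ax": 0,"ay": 0,"az": 0},
  {"claw": 1,"tx": 0,"ty": 0,"tz": 0,"ax": 0,"ay": 0,"az": 0},
  {"claw": 1,"tx": 0,"ty": 0,"tz": 0,"ax": 0,"ay": 0,"az": 0},
])

```text
clock: 18.6
tcp_pos: [0.6388, -0.1801, 0.2512]
orientation: [-3.133, 0.222, 0.006]
contact_force: [-5.5, 1.0, -1.7]
grip_width: 0.0295
gripper_force: 60.8
```

```bash
python3 chk.py w10|head -1
```

```text
[ 0.6388 -0.1801  0.2512] -8.088370693488768 18.75 [-4.8966  0.616  -1.7705] [0.2416 1.2947 0.0078]
```

arm_command([
  {"claw": 1,"tx": 0.001,"ty": 0,"tz": 0,"ax": 0,"ay": 0,"az": 0},
  {"claw": 1,"tx": 0.001,"ty": 0,"tz": 0,"ax": 0,"ay": 0,"az": 0},
  {"claw": 1,"tx": 0.001,"ty": 0,"tz": 0,"ax": 0,"ay": 0,"az": 0},
  {"claw": 1,"tx": 0.001,"ty": 0,"tz": 0,"ax": 0,"ay": 0,"az": 0},
  {"claw": 1,"tx": 0,"ty": 0,"tz": 0,"ax": 0,"ay": 0,"az": 0},
  {"claw": 1,"tx": 0,"ty": 0,"tz": 0,"ax": 0,"ay": 0,"az": 0},
  {"claw": 1,"tx": 0,"ty": 0,"tz": 0,"ax": 0,"ay": 0,"az": 0},
  {"claw": 1,"tx": 0,"ty": 0,"tz": 0,"ax": 0,"ay": 0,"az": 0},
  {"claw": 1,"tx": 0,"ty": 0,"tz": 0,"ax": 0,"ay": 0,"az": 0},
  {"claw": 1,"tx": 0,"ty": 0,"tz": 0,"ax": 0,"ay": 0,"az": 0},
])

```text
clock: 19.58
tcp_pos: [0.6427, -0.1807, 0.2512]
orientation: [-3.133, 0.222, 0.006]
contact_force: [-4.9, 0.2, -1.9]
grip_width: 0.0291
gripper_force: 60.8
```

```bash
python3 chk.py w11|head -1
```

```text
[ 0.6427 -0.1807  0.2512] -8.09186631422845 19.7333 [-5.8499  1.1712 -1.1559] [ 0.1832  1.3648 -0.0322]
```

arm_command([
  {"claw": 1,"tx": 0.001,"ty": 0,"tz": 0,"ax": 0,"ay": 0,"az": 0},
  {"claw": 1,"tx": 0.001,"ty": 0,"tz": 0,"ax": 0,"ay": 0,"az": 0},
  {"claw": 1,"tx": 0,"ty": 0,"tz": 0,"ax": 0,"ay": 0,"az": 0},
  {"claw": 1,"tx": 0,"ty": 0,"tz": 0,"ax": 0,"ay": 0,"az": 0},
  {"claw": 1,"tx": 0,"ty": 0,"tz": 0,"ax": 0,"ay": 0,"az": 0},
  {"claw": 1,"tx": 0,"ty": 0,"tz": 0,"ax": 0,"ay": 0,"az": 0},
  {"claw": 1,"tx": 0,"ty": 0,"tz": 0,"ax": 0,"ay": 0,"az": 0},
  {"claw": 1,"tx": 0,"ty": 0,"tz": 0,"ax": 0,"ay": 0,"az": 0},
  {"claw": 1,"tx": 0,"ty": 0,"tz": 0,"ax": 0,"ay": 0,"az": 0},
  {"claw": 1,"tx": 0,"ty": 0,"tz": 0,"ax": 0,"ay": 0,"az": 0},
])

```text
clock: 20.57
tcp_pos: [0.6444, -0.1809, 0.2512]
orientation: [-3.133, 0.222, 0.007]
contact_force: [-5.7, 1.6, 0.3]
grip_width: 0.0294
gripper_force: 60.8
```

```bash
python3 chk.py w12|head -1
```

```text
[ 0.6444 -0.1809  0.2512] -8.091453422960216 20.7167 [-7.2348  1.2419  0.2844] [ 0.2555  1.6213 -0.0011]
```

arm_command([
  {"claw": 1,"tx": 0.001,"ty": 0,"tz": 0,"ax": 0,"ay": 0,"az": 0},
  {"claw": 1,"tx": 0,"ty": 0,"tz": 0,"ax": 0,"ay": 0,"az": 0},
  {"claw": 1,"tx": 0,"ty": 0,"tz": 0,"ax": 0,"ay": 0,"az": 0},
  {"claw": 1,"tx": 0,"ty": 0,"tz": 0,"ax": 0,"ay": 0,"az": 0},
  {"claw": 1,"tx": 0,"ty": 0,"tz": 0,"ax": 0,"ay": 0,"az": 0},
  {"claw": 1,"tx": 0,"ty": 0,"tz": 0,"ax": 0,"ay": 0,"az": 0},
  {"claw": 1,"tx": 0,"ty": 0,"tz": 0,"ax": 0,"ay": 0,"az": 0},
  {"claw": 1,"tx": 0,"ty": 0,"tz": 0,"ax": 0,"ay": 0,"az": 0},
  {"claw": 1,"tx": 0,"ty": 0,"tz": 0,"ax": 0,"ay": 0,"az": 0},
  {"claw": 1,"tx": 0,"ty": 0,"tz": 0,"ax": 0,"ay": 0,"az": 0},
])

```text
clock: 21.55
tcp_pos: [0.6454, -0.181, 0.2512]
orientation: [-3.133, 0.222, 0.007]
contact_force: [-6.5, 0.8, -0.2]
grip_width: 0.0295
gripper_force: 60.9
```

```bash
python3 chk.py w13|head -1; python3 - <<'E'
from h import *
T,im=snap('scene','s13')
for t in('pad_a','catch_b'): find(t,'scene',r.tip_of,T)
E
```

```text
[ 0.6454 -0.1811  0.2512] -8.09513805637398 21.7 [-6.8521  1.2656 -0.2774] [ 0.2639  1.6868 -0.0252]
pad_a call 0.85 [ 0.2327 -0.1257  0.0384] px 170 202
pad_a call 0.69 [0.543  0.1842 0.0364] px 298 199Traceback (most recent call last):
  File "<stdin>", line 3, in <module>
  File "h.py", line 14, in find
    for d in f(t,c):
             ~^^^^^
ValueError: it knows: brim_ring, brush, carrier, crown_block, glue_bowl, mouth, pad, stand, tin, wood_cube
```

arm_command([
  {"claw": 1,"tx": 0.001,"ty": 0,"tz": 0,"ax": 0,"ay": 0,"az": 0},
  {"claw": 1,"tx": 0,"ty": 0,"tz": 0,"ax": 0,"ay": 0,"az": 0},
  {"claw": 1,"tx": 0,"ty": 0,"tz": 0,"ax": 0,"ay": 0,"az": 0},
  {"claw": 1,"tx": 0,"ty": 0,"tz": 0,"ax": 0,"ay": 0,"az": 0},
  {"claw": 1,"tx": 0,"ty": 0,"tz": 0,"ax": 0,"ay": 0,"az": 0},
  {"claw": 1,"tx": 0,"ty": 0,"tz": 0,"ax": 0,"ay": 0,"az": 0},
  {"claw": 1,"tx": 0,"ty": 0,"tz": 0,"ax": 0,"ay": 0,"az": 0},
  {"claw": 1,"tx": 0,"ty": 0,"tz": 0,"ax": 0,"ay": 0,"az": 0},
  {"claw": 1,"tx": 0,"ty": 0,"tz": 0,"ax": 0,"ay": 0,"az": 0},
  {"claw": 1,"tx": 0,"ty": 0,"tz": 0,"ax": 0,"ay": 0,"az": 0},
])

```text
clock: 22.63
tcp_pos: [0.6463, -0.1812, 0.2512]
orientation: [-3.133, 0.222, 0.007]
contact_force: [-6.8, 1.3, 0.0]
grip_width: 0.0296
gripper_force: 60.9
```

```bash
python3 chk.py w14
```

```text
[ 0.6463 -0.1812  0.2512] -8.092609723729272 22.7833 [-7.1455  1.7589  0.4693] [0.3176 1.7419 0.026 ]
[(np.int64(75), np.int64(62), np.int64(88)), (np.int64(76), np.int64(88), np.int64(171)), (np.int64(77), np.int64(171), np.int64(197)), (np.int64(108), np.int64(197), np.int64(184)), (np.int64(109), np.int64(184), np.int64(136)), (np.int64(110), np.int64(136), np.int64(93)), (np.int64(111), np.int64(93), np.int64(105)), (np.int64(138), np.int64(104), np.int64(129)), (np.int64(139), np.int64(129), np.int64(143)), (np.int64(141), np.int64(143), np.int64(170)), (np.int64(142), np.int64(170), np.int64(183)), (np.int64(173), np.int64(181), np.int64(197)), (np.int64(184), np.int64(203), np.int64(213)), (np.int64(230), np.int64(222), np.int64(196)), (np.int64(231), np.int64(196), np.int64(147)), (np.int64(232), np.int64(147), np.int64(135))]
```

arm_command([
  {"claw": 1,"tx": -0.001,"ty": 0,"tz": 0,"ax": 0,"ay": 0,"az": 0},
  {"claw": 1,"tx": -0.001,"ty": 0,"tz": 0,"ax": 0,"ay": 0,"az": 0},
  {"claw": 1,"tx": -0.001,"ty": 0,"tz": 0,"ax": 0,"ay": 0,"az": 0},
  {"claw": 1,"tx": 0,"ty": 0,"tz": 0,"ax": 0,"ay": 0,"az": 0},
  {"claw": 1,"tx": 0,"ty": 0,"tz": 0,"ax": 0,"ay": 0,"az": 0},
  {"claw": 1,"tx": 0,"ty": 0,"tz": 0,"ax": 0,"ay": 0,"az": 0},
  {"claw": 1,"tx": 0,"ty": 0,"tz": 0,"ax": 0,"ay": 0,"az": 0},
  {"claw": 1,"tx": 0,"ty": 0,"tz": 0,"ax": 0,"ay": 0,"az": 0},
  {"claw": 1,"tx": 0,"ty": 0,"tz": 0,"ax": 0,"ay": 0,"az": 0},
  {"claw": 1,"tx": 0,"ty": 0,"tz": 0,"ax": 0,"ay": 0,"az": 0},
])

```text
clock: 23.62
tcp_pos: [0.6437, -0.1808, 0.2512]
orientation: [-3.133, 0.222, 0.005]
contact_force: [-6.4, 1.2, -1.9]
grip_width: 0.0299
gripper_force: 60.7
```

```bash
python3 chk.py w15|head -1
```

```text
[ 0.6437 -0.1808  0.2512] -8.089312954432497 23.7667 [-6.5297  0.7283 -1.7708] [ 0.2558  1.5034 -0.0037]
```

```bash
python3 - <<'E'
from h import *
def prof(n,c0,c1,lo,hi):
    g=cv2.cvtColor(cv2.imread(f'pics/{n}.png'),cv2.COLOR_BGR2GRAY)[:,c0:c1].mean(1); d=np.diff(g); print(n,[(int(i),int(g[i]),int(g[i+1])) for i in np.where(abs(d)>9)[0] if lo<i<hi])
prof('wa1',264,272,50,180); prof('wa1',235,240,50,130); prof('wb1',278,284,40,140)
prof('w15',272,284,50,200); prof('w15',222,232,50,160)
np.save('T15.npy',campose('wrist'))
im=cv2.imread('pics/wa1.png')[40:180,200:340]; b=cv2.imread('pics/w15.png')[40:240,180:380]
cv2.imwrite('pics/c3.png',np.hstack([cv2.resize(im,(400,400)),cv2.resize(b,(400,400))]))
E
```

```text
wa1 [(52, 83, 125), (53, 125, 175), (54, 175, 192), (70, 196, 163), (71, 163, 104), (85, 103, 115), (86, 115, 130), (89, 134, 153), (105, 180, 196), (112, 195, 208), (113, 208, 220), (138, 220, 200), (139, 200, 156), (140, 156, 133), (151, 131, 145), (152, 145, 167), (153, 167, 182)]
wa1 [(61, 89, 126), (62, 126, 144), (71, 141, 119), (72, 119, 105), (86, 103, 135), (87, 135, 150), (100, 154, 176), (101, 176, 207), (102, 207, 218)]
wb1 [(42, 62, 139), (43, 139, 188), (44, 188, 200), (60, 199, 164), (61, 164, 101), (75, 100, 88), (76, 88, 118), (77, 118, 139), (80, 139, 172), (81, 172, 188), (112, 178, 188), (119, 191, 167), (120, 167, 146)]
w15 [(70, 61, 166), (71, 166, 197), (103, 196, 172), (104, 172, 120), (105, 120, 100), (132, 103, 116), (133, 116, 135), (136, 142, 168), (137, 168, 182), (172, 173, 183), (173, 183, 199), (184, 202, 212)]
w15 [(100, 64, 82), (102, 86, 74), (104, 69, 79), (105, 79, 97), (132, 105, 125), (133, 125, 186), (134, 186, 208)]
```

View pics/c3.png

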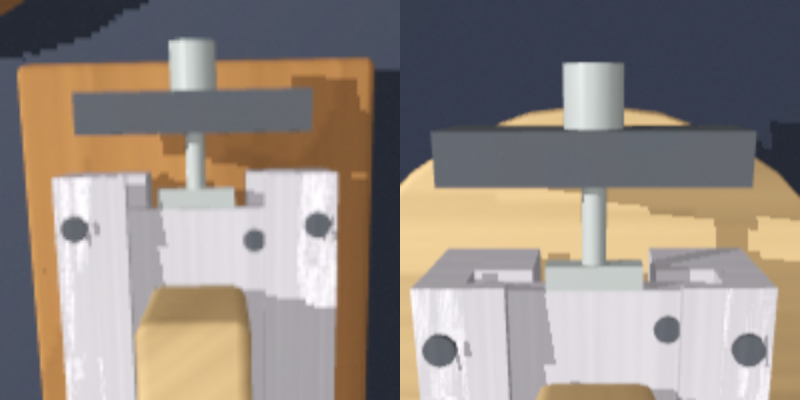

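```bash
python3 - <<'E'
from h import *
Ta,Tb,T15,T8=[np.load(f'T{k}.npy') for k in('a','b','15','8')]
c=np.cos(np.radians(8.5))
for z in (.02,.03,.04,.05,.06,.07):
    print(z,'plate B: wb1 %.4f w15 %.4f'%(ray(Tb,280,76.7,z)[0],ray(T15,278,133,z)[0]),'| A gap %.4f  B gap %.4f (wb1 plate) %.4f (w15)'%tuple(np.array([ray(Ta,268,86.5,z)[0]-ray(Ta,268,112.7,.055)[0], ray(Tb,280,76.7,z)[0]-ray(T15,278,184.5,.055)[0], ray(T15,278,133,z)[0]-ray(T15,278,184.5,.055)[0]])/c))
print('front',ray(Ta,268,112.7,.055),ray(T15,278,184.5,.055))
E
```

```text
0.02 plate B: wb1 0.7077 w15 0.7009 | A gap 0.0222  B gap 0.0275 (wb1 plate) 0.0206 (w15)
0.03 plate B: wb1 0.7074 w15 0.7021 | A gap 0.0221  B gap 0.0272 (wb1 plate) 0.0219 (w15)
0.04 plate B: wb1 0.7072 w15 0.7034 | A gap 0.0220  B gap 0.0270 (wb1 plate) 0.0232 (w15)
0.05 plate B: wb1 0.7069 w15 0.7046 | A gap 0.0219  B gap 0.0267 (wb1 plate) 0.0244 (w15)
0.06 plate B: wb1 0.7066 w15 0.7059 | A gap 0.0219  B gap 0.0265 (wb1 plate) 0.0257 (w15)
0.07 plate B: wb1 0.7064 w15 0.7071 | A gap 0.0218  B gap 0.0262 (wb1 plate) 0.0270 (w15)
front [0.6725 0.1611 0.055 ] [ 0.6805 -0.1866  0.055 ]
```

Compared with the latched A view, the gap from plate to shoe front shows about 4 mm still to go (click near TCP x ≈ 0.648).

arm_command([
  {"claw": 1,"tx": 0.001,"ty": 0,"tz": 0,"ax": 0,"ay": 0,"az": 0},
  {"claw": 1,"tx": 0.001,"ty": 0,"tz": 0,"ax": 0,"ay": 0,"az": 0},
  {"claw": 1,"tx": 0.001,"ty": 0,"tz": 0,"ax": 0,"ay": 0,"az": 0},
  {"claw": 1,"tx": 0.001,"ty": 0,"tz": 0,"ax": 0,"ay": 0,"az": 0},
  {"claw": 1,"tx": 0.001,"ty": 0,"tz": 0,"ax": 0,"ay": 0,"az": 0},
  {"claw": 1,"tx": 0,"ty": 0,"tz": 0,"ax": 0,"ay": 0,"az": 0},
  {"claw": 1,"tx": 0,"ty": 0,"tz": 0,"ax": 0,"ay": 0,"az": 0},
  {"claw": 1,"tx": 0,"ty": 0,"tz": 0,"ax": 0,"ay": 0,"az": 0},
  {"claw": 1,"tx": 0,"ty": 0,"tz": 0,"ax": 0,"ay": 0,"az": 0},
  {"claw": 1,"tx": 0,"ty": 0,"tz": 0,"ax": 0,"ay": 0,"az": 0},
])

```text
clock: 24.6
tcp_pos: [0.6484, -0.1815, 0.2512]
orientation: [-3.133, 0.222, 0.007]
contact_force: [-7.6, 1.8, -0.4]
grip_width: 0.0297
gripper_force: 60.7
```

```bash
python3 chk.py w16|head -1
```

```text
[ 0.6484 -0.1815  0.2511] -8.091935966712786 24.75 [-7.3751  1.053   0.144 ] [ 0.3455  1.7405 -0.0201]
```

arm_command([
  {"claw": 1,"tx": 0.001,"ty": 0,"tz": 0,"ax": 0,"ay": 0,"az": 0},
  {"claw": 1,"tx": 0.0005,"ty": 0,"tz": 0,"ax": 0,"ay": 0,"az": 0},
  {"claw": 1,"tx": 0,"ty": 0,"tz": 0,"ax": 0,"ay": 0,"az": 0},
  {"claw": 1,"tx": 0,"ty": 0,"tz": 0,"ax": 0,"ay": 0,"az": 0},
  {"claw": 1,"tx": 0,"ty": 0,"tz": 0,"ax": 0,"ay": 0,"az": 0},
  {"claw": 1,"tx": 0,"ty": 0,"tz": 0,"ax": 0,"ay": 0,"az": 0},
  {"claw": 1,"tx": 0,"ty": 0,"tz": 0,"ax": 0,"ay": 0,"az": 0},
  {"claw": 1,"tx": 0,"ty": 0,"tz": 0,"ax": 0,"ay": 0,"az": 0},
  {"claw": 1,"tx": 0,"ty": 0,"tz": 0,"ax": 0,"ay": 0,"az": 0},
  {"claw": 1,"tx": 0,"ty": 0,"tz": 0,"ax": 0,"ay": 0,"az": 0},
])

```text
clock: 25.58
tcp_pos: [0.6498, -0.1817, 0.2512]
orientation: [-3.133, 0.222, 0.007]
contact_force: [-7.5, 1.6, -0.5]
grip_width: 0.0294
gripper_force: 60.8
```

```bash
python3 chk.py w17|head -1
```

```text
[ 0.6498 -0.1817  0.2511] -8.090537382078953 25.7333 [-8.5017  1.6038  0.4578] [0.3354 1.8819 0.0231]
```

arm_command([
  {"claw": 1,"tx": -0.001,"ty": 0,"tz": 0,"ax": 0,"ay": 0,"az": 0},
  {"claw": 1,"tx": -0.001,"ty": 0,"tz": 0,"ax": 0,"ay": 0,"az": 0},
  {"claw": 1,"tx": -0.001,"ty": 0,"tz": 0,"ax": 0,"ay": 0,"az": 0},
  {"claw": 1,"tx": 0,"ty": 0,"tz": 0,"ax": 0,"ay": 0,"az": 0},
  {"claw": 1,"tx": 0,"ty": 0,"tz": 0,"ax": 0,"ay": 0,"az": 0},
  {"claw": 1,"tx": 0,"ty": 0,"tz": 0,"ax": 0,"ay": 0,"az": 0},
  {"claw": 1,"tx": 0,"ty": 0,"tz": 0,"ax": 0,"ay": 0,"az": 0},
  {"claw": 1,"tx": 0,"ty": 0,"tz": 0,"ax": 0,"ay": 0,"az": 0},
  {"claw": 1,"tx": 0,"ty": 0,"tz": 0,"ax": 0,"ay": 0,"az": 0},
  {"claw": 1,"tx": 0,"ty": 0,"tz": 0,"ax": 0,"ay": 0,"az": 0},
])

```text
clock: 26.57
tcp_pos: [0.6477, -0.1814, 0.2512]
orientation: [-3.134, 0.222, 0.003]
contact_force: [-4.9, 1.6, -6.2]
grip_width: 0.0291
gripper_force: 60.3
```

```bash
python3 chk.py w18|head -1
```

```text
[ 0.6477 -0.1814  0.2512] -8.08834943352091 26.7167 [-5.5047  0.7617 -5.9173] [ 0.2036  1.2727 -0.012 ]
```

arm_command([
  {"claw": 1,"tx": -0.001,"ty": 0,"tz": 0,"ax": 0,"ay": 0,"az": 0},
  {"claw": 1,"tx": 0,"ty": 0,"tz": 0,"ax": 0,"ay": 0,"az": 0},
  {"claw": 1,"tx": 0,"ty": 0,"tz": 0,"ax": 0,"ay": 0,"az": 0},
  {"claw": 1,"tx": 0,"ty": 0,"tz": 0,"ax": 0,"ay": 0,"az": 0},
  {"claw": 1,"tx": 0,"ty": 0,"tz": 0,"ax": 0,"ay": 0,"az": 0},
  {"claw": 1,"tx": 0,"ty": 0,"tz": 0,"ax": 0,"ay": 0,"az": 0},
  {"claw": 1,"tx": 0,"ty": 0,"tz": 0,"ax": 0,"ay": 0,"az": 0},
  {"claw": 1,"tx": 0,"ty": 0,"tz": 0,"ax": 0,"ay": 0,"az": 0},
  {"claw": 1,"tx": 0,"ty": 0,"tz": 0,"ax": 0,"ay": 0,"az": 0},
  {"claw": 1,"tx": 0,"ty": 0,"tz": 0,"ax": 0,"ay": 0,"az": 0},
])

```text
clock: 27.55
tcp_pos: [0.6472, -0.1813, 0.2518]
orientation: [3.134, -0.222, 0.0]
contact_force: [-2.8, 0.8, -7.8]
grip_width: 0.0295
gripper_force: 60.1
```

```bash
python3 chk.py w19|head -1
```

```text
[ 0.6472 -0.1813  0.2518] -8.083389733422099 27.7 [-2.5699 -0.1362 -7.2633] [0.0376 0.7704 0.0082]
```

The retreat now stops against the tooth near x = 0.647, where earlier the carrier passed freely, so it has latched. Next: lower slightly, release and rise.

arm_command([
  {"claw": 1,"tx": -0.0004,"ty": 0,"tz": 0.0008,"ax": 0,"ay": 0,"az": 0},
  {"claw": 1,"tx": 0,"ty": 0,"tz": 0,"ax": 0,"ay": 0,"az": 0},
  {"claw": 0,"tx": 0,"ty": 0,"tz": 0,"ax": 0,"ay": 0,"az": 0},
  {"claw": 0,"tx": 0,"ty": 0,"tz": 0,"ax": 0,"ay": 0,"az": 0},
  {"claw": 0,"tx": 0,"ty": 0,"tz": 0,"ax": 0,"ay": 0,"az": 0},
  {"claw": 0,"tx": 0,"ty": 0,"tz": 0,"ax": 0,"ay": 0,"az": 0},
  {"claw": 0,"tx": 0,"ty": 0,"tz": 0,"ax": 0,"ay": 0,"az": 0},
  {"claw": 0,"tx": 0,"ty": 0,"tz": -0.01,"ax": 0,"ay": 0,"az": 0},
  {"claw": 0,"tx": 0,"ty": 0,"tz": -0.02,"ax": 0,"ay": 0,"az": 0},
  {"claw": 0,"tx": 0,"ty": 0,"tz": -0.03,"ax": 0,"ay": 0,"az": 0},
])

```text
clock: 28.53
tcp_pos: [0.6459, -0.181, 0.3097]
orientation: [-3.133, 0.221, 0.007]
contact_force: [0.6, -0.1, 0.1]
grip_width: 0.0853
gripper_force: 0.0
```

arm_command([
  {"claw": 0,"tx": -0.005,"ty": 0,"tz": -0.03,"ax": 0,"ay": 0,"az": 0},
  {"claw": 0,"tx": -0.005,"ty": 0,"tz": -0.03,"ax": 0,"ay": 0,"az": 0},
  {"claw": 0,"tx": -0.005,"ty": 0,"tz": -0.03,"ax": 0,"ay": 0,"az": 0},
  {"claw": 0,"tx": -0.005,"ty": 0,"tz": 0,"ax": 0,"ay": 0,"az": 0},
  {"claw": 0,"tx": 0,"ty": 0,"tz": 0,"ax": 0,"ay": 0,"az": 0},
  {"claw": 0,"tx": 0,"ty": 0,"tz": 0,"ax": 0,"ay": 0,"az": 0},
  {"claw": 0,"tx": 0,"ty": 0,"tz": 0,"ax": 0,"ay": 0,"az": 0},
  {"claw": 0,"tx": 0,"ty": 0,"tz": 0,"ax": 0,"ay": 0,"az": 0},
  {"claw": 0,"tx": 0,"ty": 0,"tz": 0,"ax": 0,"ay": 0,"az": 0},
  {"claw": 0,"tx": 0,"ty": 0,"tz": 0,"ax": 0,"ay": 0,"az": 0},
])

```text
clock: 29.37
tcp_pos: [0.627, -0.1784, 0.4001]
orientation: [-3.134, 0.221, 0.002]
contact_force: [-0.6, 0.1, -0.1]
grip_width: 0.0855
gripper_force: 0.0
```

```bash
python3 - <<'E'
from h import *
for i in range(2):
    T,im=snap('wrist','end'); find('carrier','wrist',r.tip_of,T); find('pad_a','wrist',r.tip_of,T)
o=r.get_obs();print(o['tcp_pos'],o['clock'],o['contact_force'],o['grip_width'])
g=cv2.cvtColor(im,cv2.COLOR_RGB2GRAY)[:,276:286].mean(1);d=np.diff(g);print([(int(i),int(g[i]),int(g[i+1]))for i in np.where(abs(d)>9)[0]])
E
```

```text
carrier call 0.9 [ 0.6463 -0.1808  0.0451] px 277 158
carrier call 0.87 [ 0.6441 -0.1766  0.0445] px 273 161
[ 0.627  -0.1784  0.4009] 29.6667 [1.4778 0.7884 0.2039] 0.08537237947474721
[(56, 61, 92), (57, 92, 142), (58, 142, 161), (74, 165, 146), (75, 146, 111), (76, 111, 101), (90, 108, 133), (91, 133, 145), (93, 146, 155), (101, 171, 184), (110, 189, 199), (116, 199, 208), (117, 208, 218), (143, 219, 186), (144, 186, 131), (157, 134, 150), (158, 150, 173), (159, 173, 185), (199, 195, 182), (200, 182, 169), (201, 169, 204), (203, 201, 189), (204, 189, 198), (206, 198, 188), (246, 144, 165), (247, 165, 190), (255, 197, 185), (257, 186, 199), (259, 191, 178), (261, 184, 200), (264, 197, 159), (265, 159, 61), (343, 77, 90), (344, 90, 101), (356, 94, 79), (359, 77, 87), (376, 92, 83), (377, 83, 70), (381, 66, 78), (382, 78, 93), (390, 93, 73), (391, 73, 47), (392, 47, 35)]
```

View pics/end.png

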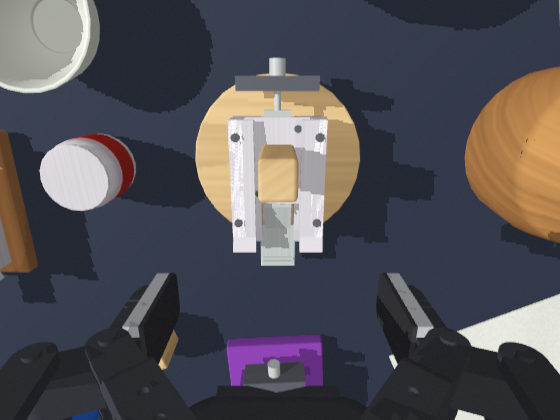

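The carrier is seated with its front at row 116 and the plate edge at row 90. That 26 px gap matches the latched state in stand_a, and the carrier held after release. Handing in.

```bash
python3 -c "
from bench import r
print(r.hand_in())"
```

```text
the job is handed in; nothing more can be done
None
```

The carrier is out of the rectangular stand and latched in the round stand, it stayed put after release, nothing else on the bench was touched, and I handed the job in at about 30 s.

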